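# Spin chucks back on the storage rail in order of size

## Robot

A 6-joint arm with a two-finger parallel gripper is mounted at the origin on the work surface. World frame = base frame: x ahead of the robot, y to its left, z up, the work surface at z = 0. Lengths are in m, angles in degrees, forces in N, time in s.
With the tool pointing down it reaches from about 0.35 to 0.875 m from the base axis. Payload 4.2 kg.
Tool frame: the origin (TCP) lies midway between the tips of the shut fingers; the grasp point (between the pads) lies 19 mm behind it; z points along the fingers, y is the direction in which the jaws open and shut (so a half turn about z gives the same grasp; the last joint's range is limited). The gripper opens to 87 mm and grips with 3 to 60 N. Pads are 19 mm wide; open, the fingers measure 117 mm over their backs; the gripper's body (75 mm by 190 mm) begins 51 mm behind the grasp point.
Start: joints at [-61.043, 22.042, 0.453, 0, -68.411, -14.817], TCP at [0.153, -0.606, 0.192] pointing down, gripper open.
Joint ranges: [-179.83, 179.83], [-69.29, 118.12], [-61.27, 80.66], [-181.25, 117.63], [-171.15, -9.14], [-177.46, 177.46]. Speed limits (degrees/s): [159.86, 159.86, 180, 180, 180, 180].

## Interface

Orientations are given as a 3x3 rotation matrix whose columns are the frame's x, y, z axes.
In Python, from station import sense, capture, get_calibration, finish_job, spot_in, spot_point gives the robot as it stands.
- The arm moves only by the shell command python3 -m inch 'ROWS'. ROWS is JSON, a list of rows, each an object with "fingers": the finger opening in cm, from 0 to 8.7; "delta_pos": the shift along the tool's x, y, z in cm, a list of three; "spin": the turn about the tool's z in degrees. In form: [{"fingers": fingers, "delta_pos": [dx, dy, dz], "spin": spin}, ...]. A call has 1 to 20 rows; each row is the pose to reach, as a shift and turn from the pose commanded when the call began, along the tool's axes at that moment; what a row does not reach only later rows make up. A row lasts 1/10 s, in which the tool goes at most 50 mm and 8.59 degrees, less where a joint would pass 70% of its speed; a pose out of reach is approached as far as the arm can. A call with a gripper value outside its range is refused whole. The fingers move at their own pace and stop on an object; the grip force is fixed at half the most. Time passes only in rows, so rows that repeat a pose let the fingers close. It gives the time, the measured TCP pose, the force and the opening at its end, in the units of the state.
- sense(): the state, without advancing time (a new reading comes with each control period).
- capture(name): name is "scene" or "top"; returns the picture (420x560x3 uint8, red, green, blue); there is no depth.
- get_calibration(name): a dict with "K" (3x3 intrinsics, pixels), "T" (4x4, takes a point from camera to world coordinates). Camera axes: x right, y up, looking along -z (the intrinsics and any distortion apply to the point x, -y, -z); pixel columns grow to the right and rows downward; lengths in m; the calibration is good to about 2 mm. A picture is of the moment at which its call begins. get_calibration takes no time and is no camera call.
- finish_job(): hands the job in, once; it reports no verdict.
Trained networks look in the newest picture that a camera, given by its name, has taken for a name from the list of things; names that differ only in an ending like _2 or _b are one class to them, and where a whole thing is asked for, a point or a joint stands for the part that bears it (a point fixed in the world has none). Each returns a list of dicts, best first, with "conf" (0 to 1); they miss things now and then, are a little off and sometimes report something else, mostly with a low value. They report only what shows in the picture. A call takes as long as a camera call. They do not tell look-alikes from the thing itself.
- spot_in(camera, target): "extent" ([left, top, right, bottom] as shares, 0 to 1, of the picture: columns of its width, rows of its height, round what is visible of it).
- spot_point(camera, target): "location" ([column, row] as shares, 0 to 1, of the picture: columns of its width, rows of its height: a listed point, or the origin of a listed thing).
The state is a dict: "time_s": time; "joints": joint angles; "joint_velocities": joint speeds; "effort": joint torques, N m; "tcp_pos": TCP position; "ee_rot": TCP orientation; "wrist_force": force on the tool from outside, world axes, zero at the start; "moment": the same for the moment, N m; "gripper_width": opening from 0.0 (shut) to 1.0 (fully open).
Only numpy, scipy, OpenCV 4.12 (cv2) and the standard library are available. Lean on these libraries where they do the work, as an engineer would, in place of code of your own. Each camera call takes 0.05 s, during which the arm holds its last target.

## Task

Move the four washed spin chucks from the pegs of the drying rack onto the four posts of the aluminium storage rail, one on each post and right down on it, in order of size: the smallest on the end post nearest the spin coater, the largest on the end post farthest from it. They are clean, so keep them upright and never let one down on the bench, and leave the upturned beaker drying on its peg.

Things in the scene. Friction and masses are not known exactly. Their poses are not given: they have to be found in the camera images.
- chuck28: Spin chuck, smallest of four (same hub and height): white plastic, round face 28 mm in diameter, 8 mm thick, with thin black O-ring, on a hub 24 mm in diameter; 35 mm high. Origin: centre of the hub's foot, z up; the face, gripped by its rim, is 27 to 35 mm above. Hub bore, open below: 18 mm wide, 27 deep. Starts upright, foot on the drying rack's deck, over one of its pegs (see beaker).
- chuck41: Spin chuck, second smallest of four (same hub and height): white plastic, round face 41 mm in diameter, 8 mm thick, with thin black O-ring, on a hub 24 mm in diameter; 35 mm high. Origin: centre of the hub's foot, z up; the face, gripped by its rim, is 27 to 35 mm above. Hub bore, open below: 18 mm wide, 27 deep. Starts upright, foot on the drying rack's deck, over one of its pegs (see beaker).
- chuck54: Spin chuck, second largest of four (same hub and height): white plastic, round face 54 mm in diameter, 8 mm thick, with thin black O-ring, on a hub 24 mm in diameter; 35 mm high. Origin: centre of the hub's foot, z up; the face, gripped by its rim, is 27 to 35 mm above. Hub bore, open below: 18 mm wide, 27 deep. Starts upright, foot on the drying rack's deck, over one of its pegs (see beaker).
- chuck67: Spin chuck, largest of four (same hub and height): white plastic, round face 67 mm in diameter, 8 mm thick, with thin black O-ring, on a hub 24 mm in diameter; 35 mm high. Origin: centre of the hub's foot, z up; the face, gripped by its rim, is 27 to 35 mm above. Hub bore, open below: 18 mm wide, 27 deep. Starts upright, foot on the drying rack's deck, over one of its pegs (see beaker).
- post1: One of four equal posts in a row, 85 mm apart, on an aluminium rail (70 mm deep, top 30 mm above the bench): black round foot 36 mm in diameter, 4 high, with an upright steel pin 6 mm thick, pointed, ending 24 mm above the origin. Origin: centre of the foot's underside, z up. A seated chuck's origin is 4 mm higher, with 6 mm of sideways play. Left (+y) end of the row.
- post2: One of four equal posts in a row, 85 mm apart, on an aluminium rail (70 mm deep, top 30 mm above the bench): black round foot 36 mm in diameter, 4 high, with an upright steel pin 6 mm thick, pointed, ending 24 mm above the origin. Origin: centre of the foot's underside, z up. A seated chuck's origin is 4 mm higher, with 6 mm of sideways play. Second from the left (+y).
- post3: One of four equal posts in a row, 85 mm apart, on an aluminium rail (70 mm deep, top 30 mm above the bench): black round foot 36 mm in diameter, 4 high, with an upright steel pin 6 mm thick, pointed, ending 24 mm above the origin. Origin: centre of the foot's underside, z up. A seated chuck's origin is 4 mm higher, with 6 mm of sideways play. Third from the left (+y).
- post4: One of four equal posts in a row, 85 mm apart, on an aluminium rail (70 mm deep, top 30 mm above the bench): black round foot 36 mm in diameter, 4 high, with an upright steel pin 6 mm thick, pointed, ending 24 mm above the origin. Origin: centre of the foot's underside, z up. A seated chuck's origin is 4 mm higher, with 6 mm of sideways play. Right (-y) end of the row.
- coater: Benchtop spin coater: white housing 230 mm wide, 300 deep, 120 high, round open bowl on top (216 mm across, rim 164 mm above the bench), control panel towards the robot. It stands at the left (+y) or right (-y) side of the bench; a flat hotplate stands on the other side. Origin: middle of the front (robot side) lower edge, on the bench.
- beaker: Glass beaker, 36 mm in diameter, 48 high, upturned over the fifth peg of the drying rack; it stays. Origin: centre of its mouth, on the rack's deck, z up. The rack is steel, its dark deck 88 mm deep, 30 mm above the bench, with five pegs (6 mm thick, 22 high) 85 mm apart in a straight row; chucks and beaker are shuffled over them.
Things that resemble listed ones, but are neither listed nor needed, are in the scene too. What is shaped like the chuck41 but green is not meant.

How it is judged (in metres and radians):
At the end, for the whole second after the job is handed in: Each chuck is on its post, smallest at the coater's end to largest at the other: within 10 mm sideways of the post, origin at most 8 mm above the post's (4 when fully down), upright within 0.1 rad, released, at rest; beaker upright within 20 mm of its start (((world y of coater above 0 m and horizontal distance between chuck28 and post1 below 0.01 m and z of chuck28 in the frame of post1 below 0.008 m and horizontal distance between chuck41 and post2 below 0.01 m and z of chuck41 in the frame of post2 below 0.008 m and horizontal distance between chuck54 and post3 below 0.01 m and z of chuck54 in the frame of post3 below 0.008 m and horizontal distance between chuck67 and post4 below 0.01 m and z of chuck67 in the frame of post4 below 0.008 m) or (world y of coater below 0 m and horizontal distance between chuck28 and post4 below 0.01 m and z of chuck28 in the frame of post4 below 0.008 m and horizontal distance between chuck41 and post3 below 0.01 m and z of chuck41 in the frame of post3 below 0.008 m and horizontal distance between chuck54 and post2 below 0.01 m and z of chuck54 in the frame of post2 below 0.008 m and horizontal distance between chuck67 and post1 below 0.01 m and z of chuck67 in the frame of post1 below 0.008 m)) and angle between each of chuck28, chuck41, chuck54, chuck67's own z axis and vertical below 0.1 rad and linear speed of each of chuck28, chuck41, chuck54, chuck67 below 0.02 m/s and angular speed of each of chuck28, chuck41, chuck54, chuck67 below 0.2 rad/s and contact force between each of chuck28, chuck41, chuck54, chuck67 and the fingers below 0.05 N and distance of beaker from where it was at the start of the episode below 0.02 m and angle between beaker's own z axis and vertical below 0.15 rad); the robot touches nothing.
It fails at once if a chuck was let down on the bench (height (world z) of any of chuck28, chuck41, chuck54, chuck67 below 0.018 m).
It fails at once if a chuck was tipped over (more than 0.7 rad from upright) (angle between any of chuck28, chuck41, chuck54, chuck67's own z axis and vertical above 0.7 rad).
It fails at once if the upturned beaker was knocked away or off its peg (distance of beaker from where it was at the start of the episode above 0.025 m or angle between beaker's own z axis and vertical above 0.5 rad).
It also fails if it takes over 96 s, if anything falls off the work surface, if the arm or the gripper's body presses on something with over 40 N, if the wrist force passes 120 N, or if a joint passes its speed limit or range.

## Working session

There is one attempt and no reset: what is moved stays moved. The work goes in short steps, Python scripts to look and compute and a shell command to move; the robot and the scene stay as the last step left them, time stands still between calls to the robot, and variables do not carry over. Pictures are saved under pics/ and viewed, and the job is handed in when it is done.

```bash
ls; mkdir -p pics; python3 - <<'E'
from station import *
import cv2
s=sense();print(s)
for n in("scene","top"):
    im=capture(n);cv2.imwrite(f"pics/{n}0.png",im[:,:,::-1]);c=get_calibration(n);print(n,c)
E
```

```text
pics
{'time_s': 0.0, 'joints': array([-6.10434432e+01,  2.20924675e+01,  3.80774688e-01, -2.84230409e-02,
       -6.84115342e+01, -1.48161542e+01]), 'joint_velocities': array([ 0.06348057,  0.05017027, -0.00597002,  0.04873259, -0.05397549,
        0.05752891]), 'effort': array([-5.52002075e-04, -3.90672112e+01,  1.87398559e+01,  4.21966508e+00,
        1.09457213e-02, -1.93088026e-04]), 'tcp_pos': array([ 0.15253516, -0.60541759,  0.19064997]), 'ee_rot': array([[-9.69744649e-01, -2.44120685e-01, -6.37630111e-04],
       [-2.44121495e-01,  9.69742370e-01,  2.10513692e-03],
       [ 1.04429468e-04,  2.19710448e-03, -9.99997581e-01]]), 'wrist_force': array([ 0.35441033, -0.10891925, -0.90169813]), 'moment': array([ 0.0028297 ,  0.00508551, -0.04303642]), 'gripper_width': 0.9991774861244118}
scene {'K': array([[387.79754551,   0.        , 277.05062113],
       [  0.        , 387.79754551, 203.21707152],
       [  0.        ,   0.        ,   1.        ]]), 'T': array([[ 0.64388072, -0.48458886,  0.59210747,  1.22565116],
       [ 0.76510421,  0.40196254, -0.50303247, -0.57993692],
       [ 0.00575891,  0.77691683,  0.6295769 ,  0.77682915],
       [ 0.        ,  0.        ,  0.        ,  1.        ]])}
top {'K': array([[512.53229793,   0.        , 283.11658928],
       [  0.        , 512.53229793, 215.35428923],
       [  0.        ,   0.        ,   1.        ]]), 'T': array([[ 0.01832582,  0.98553175, -0.16849728,  0.33787416],
       [-0.99980686,  0.01686658, -0.01008758, -0.00836564],
       [-0.00709965,  0.1686496 ,  0.9856505 ,  1.34436368],
       [ 0.        ,  0.        ,  0.        ,  1.        ]])}
```

View pics/scene0.png

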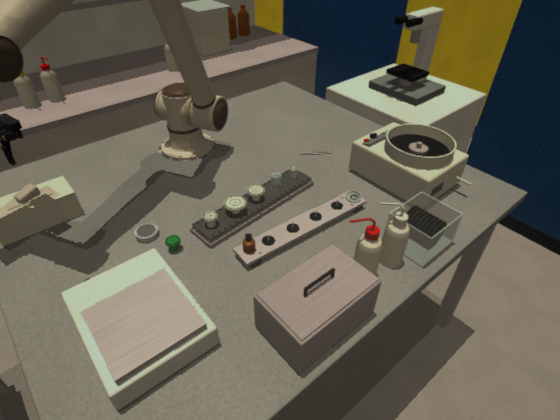

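View pics/top0.png

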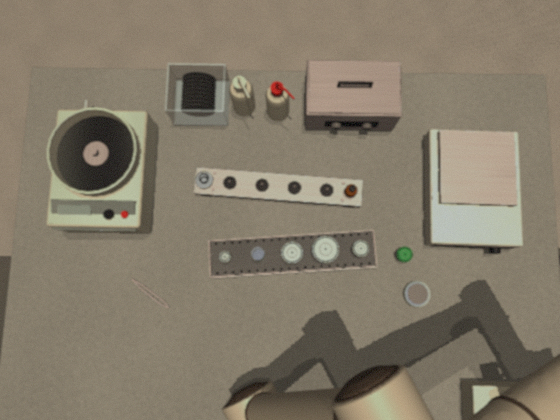

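```bash
cat > h.py <<'E'
from station import *
import numpy as np
W,H=560,420
def w2p(n,p):
    c=get_calibration(n);T=np.linalg.inv(c["T"]);q=T[:3,:3]@np.array(p)+T[:3,3];u=c["K"]@np.array([q[0],-q[1],-q[2]]);return u[:2]/u[2]
def p2w(n,uv,z):
    c=get_calibration(n);T=c["T"];d=np.linalg.inv(c["K"])@np.array([uv[0],uv[1],1]);d=T[:3,:3]@np.array([d[0],-d[1],-d[2]]);o=T[:3,3];return o+d*(z-o[2])/d[2]
E
python3 - <<'E'
from h import *
np.set_printoptions(precision=4,suppress=True)
zz=dict(chuck28=.03,chuck41=.03,chuck54=.03,chuck67=.03,post1=.03,post2=.03,post3=.03,post4=.03,beaker=.03,coater=0)
for cam in("top","scene"):
    capture(cam)
    for n in zz:
        if cam=="scene" and n=="coater":continue
        for r in spot_point(cam,n)[:4]:
            uv=np.array(r["location"])*[W,H]; print(cam,n,round(r["conf"],2),uv.round(1),p2w(cam,uv,zz[n])[:2])
print(sense()["time_s"])
E
python3 -c "
import cv2
a=cv2.imread('pics/top0.png')[150:290,180:390];cv2.imwrite('pics/tz.png',cv2.resize(a,None,fx=3.8,fy=3.8,interpolation=2))
a=cv2.imread('pics/scene0.png')[150:270,180:380];cv2.imwrite('pics/sz.png',cv2.resize(a,None,fx=4,fy=4,interpolation=2))"
```

```text
top chuck28 0.8 [325.5 253.2] [ 0.4658 -0.1056]
top chuck28 0.69 [289.7 249.2] [ 0.4746 -0.0134]
top chuck28 0.64 [404.5 252.7] [ 0.4707 -0.308 ]
top chuck28 0.62 [360.8 249.7] [ 0.4765 -0.1962]
top chuck41 0.8 [325.5 253.2] [ 0.4658 -0.1056]
top chuck41 0.69 [289.7 249.2] [ 0.4746 -0.0134]
top chuck41 0.64 [404.5 252.7] [ 0.4707 -0.308 ]
top chuck41 0.62 [360.8 249.7] [ 0.4765 -0.1962]
top chuck54 0.8 [325.5 253.2] [ 0.4658 -0.1056]
top chuck54 0.69 [289.7 249.2] [ 0.4746 -0.0134]
top chuck54 0.64 [404.5 252.7] [ 0.4707 -0.308 ]
top chuck54 0.62 [360.8 249.7] [ 0.4765 -0.1962]
top chuck67 0.8 [325.5 253.2] [ 0.4658 -0.1056]
top chuck67 0.69 [289.7 249.2] [ 0.4746 -0.0134]
top chuck67 0.64 [404.5 252.7] [ 0.4707 -0.308 ]
top chuck67 0.62 [360.8 249.7] [ 0.4765 -0.1962]
top post1 0.66 [294.5 186. ] [ 0.6413 -0.0234]
top post1 0.57 [230.8 183.3] [0.6458 0.1444]
top post1 0.56 [326.3 189.4] [ 0.6335 -0.1069]
top post1 0.54 [261.5 187. ] [0.6372 0.0632]
top post2 0.66 [294.5 186. ] [ 0.6413 -0.0234]
top post2 0.57 [230.8 183.3] [0.6458 0.1444]
top post2 0.56 [326.3 189.4] [ 0.6335 -0.106
[... 1439 characters left out ...]
207. ] [0.6546 0.1465]
scene post1 0.42 [291.2 228.1] [ 0.6346 -0.0245]
scene post2 0.52 [271.2 240.5] [ 0.6369 -0.0997]
scene post2 0.51 [312.9 214.1] [0.6301 0.0654]
scene post2 0.49 [337.8 207. ] [0.6546 0.1465]
scene post2 0.42 [291.2 228.1] [ 0.6346 -0.0245]
scene post3 0.52 [271.2 240.5] [ 0.6369 -0.0997]
scene post3 0.51 [312.9 214.1] [0.6301 0.0654]
scene post3 0.49 [337.8 207. ] [0.6546 0.1465]
scene post3 0.42 [291.2 228.1] [ 0.6346 -0.0245]
scene post4 0.52 [271.2 240.5] [ 0.6369 -0.0997]
scene post4 0.51 [312.9 214.1] [0.6301 0.0654]
scene post4 0.49 [337.8 207. ] [0.6546 0.1465]
scene post4 0.42 [291.2 228.1] [ 0.6346 -0.0245]
scene beaker 0.57 [276.6 185.4] [0.452  0.0747]
1.15
```

View pics/tz.png

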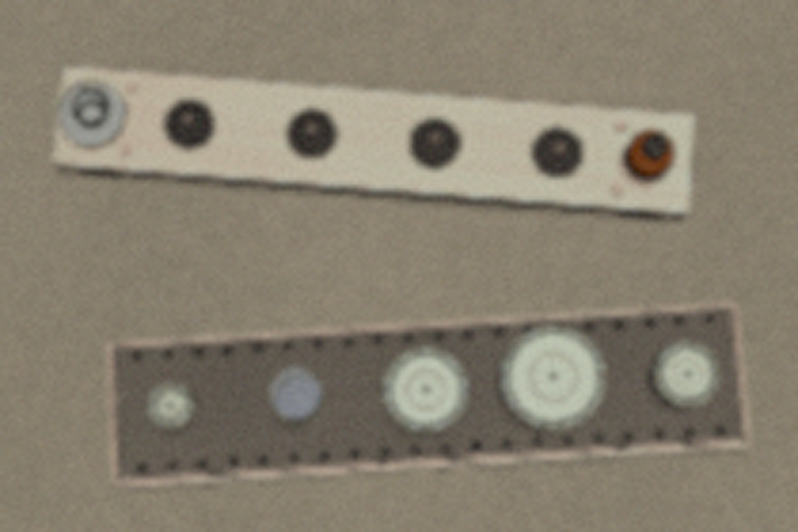

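View pics/sz.png

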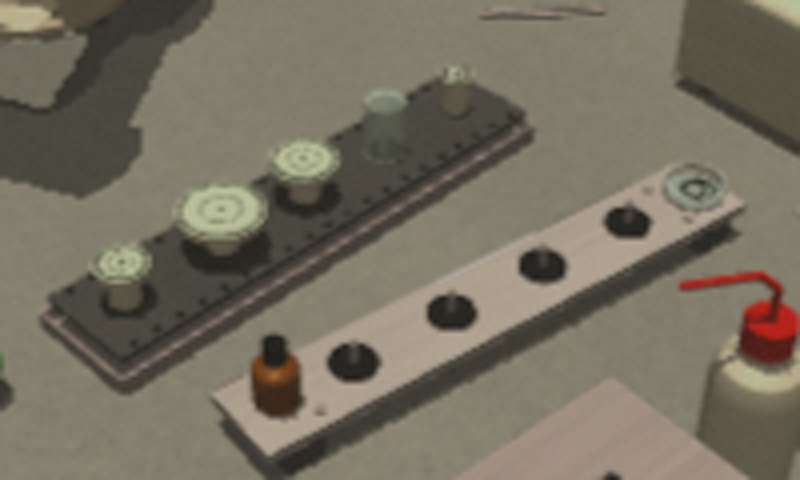

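```bash
cat > meas.py <<'E'
from h import *
import cv2
np.set_printoptions(precision=4,suppress=True)
def cent(im,box,test):
    l,t,r,b=box; m=test(im[t:b,l:r].astype(float)).astype(np.uint8)
    c,_=cv2.findContours(m,cv2.RETR_EXTERNAL,cv2.CHAIN_APPROX_NONE)
    c=max(c,key=cv2.contourArea); f=np.zeros_like(m);cv2.drawContours(f,[c],-1,1,-1)
    M=cv2.moments(f,True);return np.array([M["m10"]/M["m00"]+l,M["m01"]/M["m00"]+t]),M["m00"]
E
python3 - <<'E'
from meas import *
im=capture("top")
for n,(u,v) in dict(c28=(224,256),c54=(292,252),c67=(325,249),c41=(361,248)).items():
    c,a=cent(im,(u-17,v-17,u+17,v+17),lambda p:p[...,1]>115)
    print(n,c,a,2*np.sqrt(a/np.pi)*2.5,p2w("top",c,.065)[:2])
for n,(u,v) in dict(p1=(230,183),p2=(262,185),p3=(294,187),p4=(326,190)).items():
    c,a=cent(im,(u-10,v-10,u+10,v+10),lambda p:p[...,1]<95)
    print(n,c,a,p2w("top",c,.034)[:2])
im=capture("scene")
for n,(u,v) in dict(p1=(337,206),p2=(315.5,217),p3=(293,228),p4=(268,240.5)).items():
    u=int(u);v=int(v)
    c,a=cent(im,(u-10,v-7,u+10,v+8),lambda p:p.mean(-1)<70)
    print(n,c,a,p2w("scene",c,.034)[:2])
for n,(u,v) in dict(c28=(293.5,168),c54=(256,190),c67=(235,202),c41=(211,216)).items():
    u=int(u);v=int(v)
    c,a=cent(im,(u-14,v-10,u+14,v+10),lambda p:p.mean(-1)>125)
    print(n,c,a,p2w("scene",c,.065)[:2])
b=p2w("scene",(248.75,252.5),.03);print("bottle",b)
for z in(.08,.09,.1,.11):print(z,w2p("scene",[b[0],b[1],z]), w2p("top",[b[0],b[1],z]))
print(sense()["tcp_pos"])
E
```

```text
c28 [212.3962 251.3019] 159.0 35.5707997883175 [0.4622 0.1802]
c54 [291.6417 251.9813] 374.0 54.554536345004735 [ 0.464  -0.0183]
c67 [325.3918 248.9255] 564.0 66.99380116989518 [ 0.4732 -0.1026]
c41 [360.4167 247.8578] 204.0 40.291195310356976 [ 0.4774 -0.1902]
p1 [229.3913 182.3565] 115.0 [0.6473 0.1477]
p2 [261.5439 184.7281] 114.0 [0.6424 0.0631]
p3 [294.0351 187.2193] 114.0 [ 0.6371 -0.0222]
p4 [326.1949 189.6695] 118.0 [ 0.6319 -0.1063]
p1 [336.3016 205.0794] 63.0 [0.6485 0.1459]
p2 [315. 216.] 69.0 [0.6434 0.0608]
p3 [292.3902 227.561 ] 82.0 [ 0.6383 -0.0234]
p4 [267.8409 240.1364] 88.0 [ 0.6332 -0.1085]
c28 [293.  167.2] 15.0 [0.4455 0.1506]
c54 [254.3358 188.694 ] 134.0 [ 0.458  -0.0192]
c67 [234.0447 201.435 ] 246.0 [ 0.4694 -0.1028]
c41 [209.4419 214.593 ] 86.0 [ 0.4738 -0.1901]
bottle [ 0.6338 -0.174   0.03  ]
0.08 [247.9656 238.8967] [354.384  185.4151]
0.09 [247.8027 236.0719] [354.9025 184.5125]
0.1 [247.6377 233.2108] [355.4291 183.5959]
0.11 [247.4706 230.3128] [355.9638 182.665 ]
[ 0.1527 -0.6061  0.1918]
```

```bash
python3 -m inch '[{"fingers":8.7,"delta_pos":[-20,16,4],"spin":-40},{"fingers":8.7,"delta_pos":[-20,16,4],"spin":-40},{"fingers":8.7,"delta_pos":[-20,16,4],"spin":-40},{"fingers":8.7,"delta_pos":[-20,16,4],"spin":-40},{"fingers":8.7,"delta_pos":[-20,16,4],"spin":-40},{"fingers":8.7,"delta_pos":[-41.5,32.5,6.2],"spin":-75.9},{"fingers":8.7,"delta_pos":[-41.5,32.5,6.2],"spin":-75.9},{"fingers":8.7,"delta_pos":[-41.5,32.5,6.2],"spin":-75.9},{"fingers":8.7,"delta_pos":[-41.5,32.5,6.2],"spin":-75.9},{"fingers":8.7,"delta_pos":[-41.5,32.5,6.2],"spin":-75.9},{"fingers":8.7,"delta_pos":[-41.5,32.5,6.2],"spin":-75.9},{"fingers":8.7,"delta_pos":[-41.5,32.5,6.2],"spin":-75.9},{"fingers":8.7,"delta_pos":[-41.5,32.5,6.2],"spin":-75.9},{"fingers":8.7,"delta_pos":[-41.5,32.5,6.2],"spin":-75.9},{"fingers":8.7,"delta_pos":[-41.5,32.5,6.2],"spin":-75.9}]'
cat > look.py <<'E'
from h import *
import cv2,sys
k=sys.argv[1]
s=sense();print(s["time_s"],s["tcp_pos"].round(4),s["ee_rot"].round(3).tolist(),s["gripper_width"],s["wrist_force"].round(1))
a=capture("top")[140:300,180:400,::-1];a=cv2.resize(a,(600,436),interpolation=2)
b=capture("scene")[130:290,160:380,::-1];b=cv2.resize(b,(800,582),interpolation=2)
cv2.imwrite(f"pics/{k}t.png",a);cv2.imwrite(f"pics/{k}s.png",b)
E
python3 look.py a
```

```text
time_s: 2.75
tcp_pos: [0.4751, -0.1903, 0.1299]
ee_rot: [[-0.001, -1.0, 0.0], [-1.0, 0.001, -0.0], [0.0, -0.0, -1.0]]
wrist_force: [1.2, -0.0, 0.0]
gripper_width: 1.002
2.75 [ 0.4751 -0.1903  0.1299] [[-0.001, -1.0, 0.0], [-1.0, 0.001, -0.0], [0.0, -0.0, -1.0]] 1.0016477584523316 [ 1.2 -0.   0. ]
```

View pics/as.png

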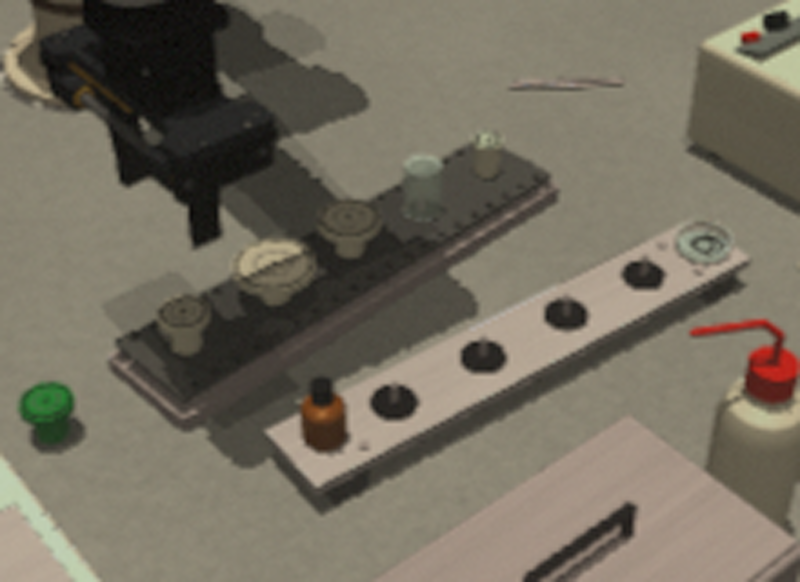

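View pics/at.png

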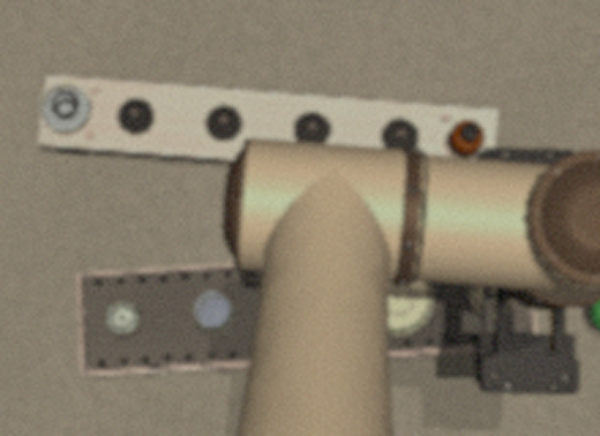

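The scene picture shows the open jaws straddling chuck41 at (185,320) across the rack, well clear of chuck67 at (275,265). The top picture shows the arm covering the middle of the rack. Next I descend and grip.

```bash
python3 -m inch '[{"fingers":8.7,"delta_pos":[0,0,3],"spin":0},{"fingers":8.7,"delta_pos":[0,0,5],"spin":0},{"fingers":8.7,"delta_pos":[0,0,7],"spin":0},{"fingers":8.7,"delta_pos":[0,0,8],"spin":0},{"fingers":8.7,"delta_pos":[0,0,8.7],"spin":0},{"fingers":8.7,"delta_pos":[0,0,8.7],"spin":0},{"fingers":5,"delta_pos":[0,0,8.7],"spin":0},{"fingers":4.4,"delta_pos":[0,0,8.7],"spin":0},{"fingers":3.5,"delta_pos":[0,0,8.7],"spin":0},{"fingers":3.5,"delta_pos":[0,0,8.7],"spin":0},{"fingers":3.5,"delta_pos":[0,0,8.7],"spin":0},{"fingers":3.5,"delta_pos":[0,0,8.7],"spin":0},{"fingers":3.5,"delta_pos":[0,0,8.7],"spin":0},{"fingers":3.5,"delta_pos":[0,0,8.7],"spin":0}]'
python3 look.py b
```

```text
time_s: 4.25
tcp_pos: [0.4757, -0.1895, 0.0427]
ee_rot: [[0.001, -1.0, -0.0], [-1.0, -0.001, 0.0], [-0.0, 0.0, -1.0]]
wrist_force: [0.7, 0.2, -0.3]
gripper_width: 0.425
4.25 [ 0.4757 -0.1895  0.0427] [[0.001, -1.0, -0.0], [-1.0, -0.001, 0.0], [-0.0, 0.0, -1.0]] 0.4245063448327267 [ 0.7  0.2 -0.3]
```

View pics/bs.png

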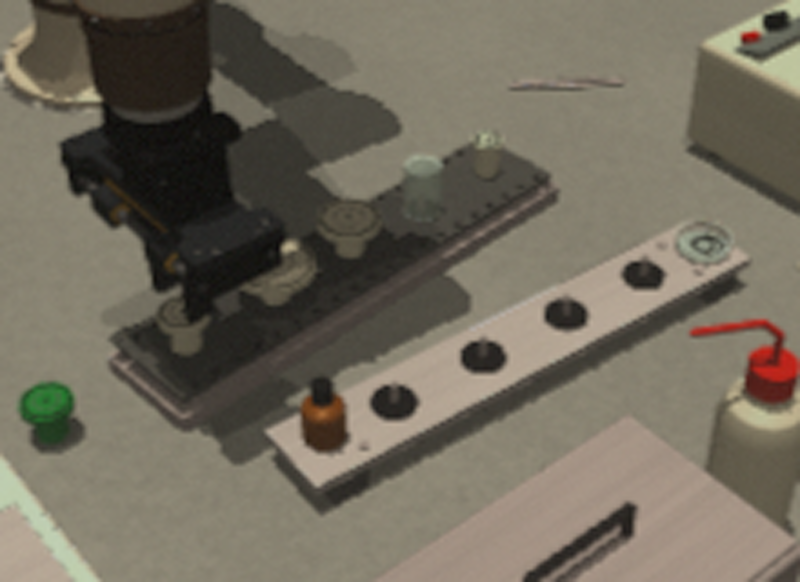

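```bash
python3 -m inch '[{"fingers":3.5,"delta_pos":[0,0,0],"spin":0},{"fingers":3.5,"delta_pos":[0,0,0],"spin":0}]'
python3 - <<'E'
import cv2
from station import *
a=capture("scene")[200:250,180:260,::-1];cv2.imwrite("pics/c.png",cv2.resize(a,(800,500),interpolation=2))
E
```

```text
time_s: 4.55
tcp_pos: [0.4757, -0.1895, 0.0427]
ee_rot: [[0.001, -1.0, -0.0], [-1.0, -0.001, 0.0], [-0.0, 0.0, -1.0]]
wrist_force: [-0.4, -0.7, 0.0]
gripper_width: 0.403
```

View pics/c.png

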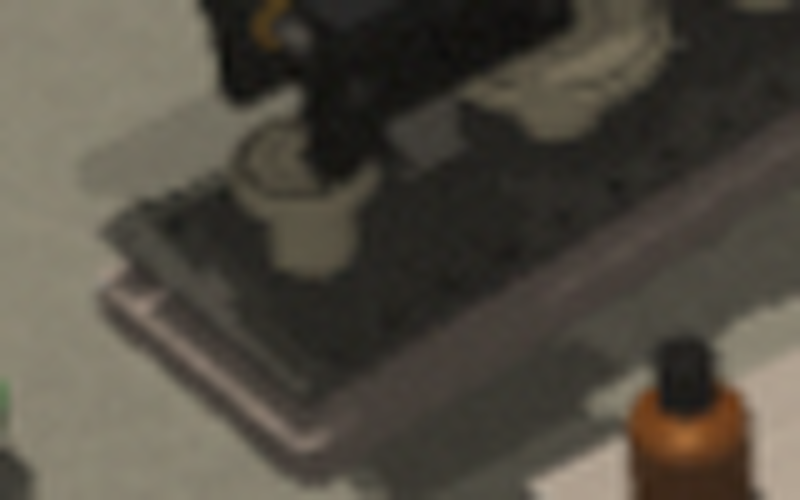

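```bash
python3 - <<'E'
from meas import *
s=sense();print(s["gripper_width"],s["wrist_force"])
t=s["tcp_pos"]
for dx in(-.0175,.0175,.043):print(w2p("scene",t+[dx,0,0]),w2p("scene",t+[dx,0,0.019]),w2p("scene",t+[dx,0.0095,0]),w2p("scene",t+[dx,-.0095,0]))
for z in(.03,.057,.065):print(z,w2p("scene",[.4757,-.19,z]),w2p("scene",[.4757+.0205,-.19,z]),w2p("scene",[.4757,-.19-.0205,z]))
a=capture("scene")
import cv2
a=a[195:245,180:240,::-1];a=cv2.convertScaleAbs(a,alpha=2.2);cv2.imwrite("pics/d.png",cv2.resize(a,(720,600),interpolation=2))
E
```

```text
0.4055357340410472 [-0.1988  0.4991  0.1941]
[207.4941 217.6785] [206.777  212.6364] [210.3133 216.2918] [204.6506 219.0772]
[214.1756 223.9747] [213.5187 218.9056] [217.0189 222.5344] [211.3074 225.4277]
[219.2055 228.7145] [218.5957 223.6267] [222.0663 227.2332] [216.3192 230.2091]
0.03 [211.1001 224.1948] [215.032  227.9345] [204.9527 227.2963]
0.057 [210.1299 217.0811] [214.1127 220.7996] [203.8768 220.1635]
0.065 [209.8366 214.9306] [213.8348 218.6423] [203.5515 218.0069]
```

View pics/d.png

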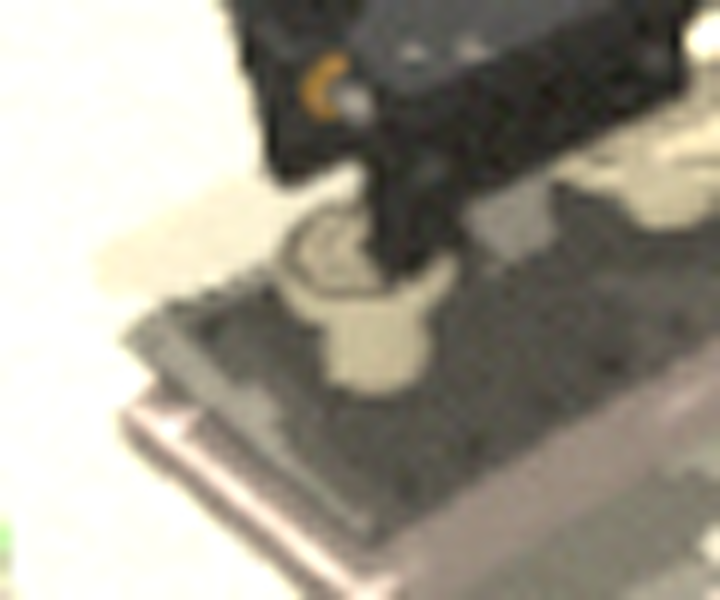

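```bash
python3 - <<'E'
from meas import *
for z in(.13,.135,.14,.15,.16):print(z,w2p("scene",[.4751+.0435,-.1903,z]),w2p("scene",[.4751+.058,-.1903,z]))
for z in(.0427,.05,.06,.065,.07):print(z,w2p("scene",[.4751+.0175,-.1895,z]),w2p("scene",[.4751+.0325,-.1895,z]))
E
```

```text
0.13 [216.0018 204.4633] [219.0576 207.163 ]
0.135 [215.8241 202.9884] [218.8879 205.684 ]
0.14 [215.6453 201.5044] [218.7172 204.1957]
0.15 [215.2844 198.5086] [218.3725 201.1911]
0.16 [214.919  195.4751] [218.0235 198.1485]
0.0427 [214.0525 223.869 ] [216.9921 226.6392]
0.05 [213.8013 221.9348] [216.7515 224.7009]
0.06 [213.4539 219.2586] [216.4184 222.0188]
0.065 [213.2786 217.9087] [216.2505 220.6658]
0.07 [213.1023 216.551 ] [216.0815 219.3049]
```

The fingers shut to 35 mm without catching. In the picture their tips end at about z = 0.065, over the face and about 20 mm higher than I assumed. I'll reopen and go lower in small steps.

```bash
python3 -m inch '[{"fingers":8.7,"delta_pos":[0,0,-1],"spin":0},{"fingers":8.7,"delta_pos":[0,0,-1],"spin":0},{"fingers":8.7,"delta_pos":[0,0,-1],"spin":0},{"fingers":8.7,"delta_pos":[0,0,-1],"spin":0},{"fingers":8.7,"delta_pos":[0,0,-1],"spin":0},{"fingers":8.7,"delta_pos":[0,0,-1],"spin":0},{"fingers":8.7,"delta_pos":[0,0,-1],"spin":0},{"fingers":8.7,"delta_pos":[0,0,0],"spin":0},{"fingers":8.7,"delta_pos":[0,0,0.5],"spin":0},{"fingers":8.7,"delta_pos":[0,0,0.8],"spin":0},{"fingers":8.7,"delta_pos":[0,0,0.8],"spin":0}]'
cat > zoom.py <<'E'
from station import *
import cv2,sys
k,u,v=sys.argv[1],int(sys.argv[2]),int(sys.argv[3])
s=sense();print(s["time_s"],s["tcp_pos"].round(4),s["gripper_width"],s["wrist_force"].round(1))
a=capture("scene")[v-30:v+30,u-40:u+40,::-1];a=cv2.convertScaleAbs(a,alpha=2.2);cv2.imwrite(f"pics/{k}.png",cv2.resize(a,(800,600),interpolation=2))
E
python3 zoom.py e 215 215
```

```text
time_s: 5.75
tcp_pos: [0.4752, -0.1895, 0.0339]
ee_rot: [[0.001, -1.0, -0.002], [-1.0, -0.001, 0.0], [-0.0, 0.002, -1.0]]
wrist_force: [-0.2, 0.0, 0.3]
gripper_width: 1.0
5.75 [ 0.4752 -0.1895  0.0339] 0.9995776700462705 [-0.2  0.   0.3]
```

View pics/e.png

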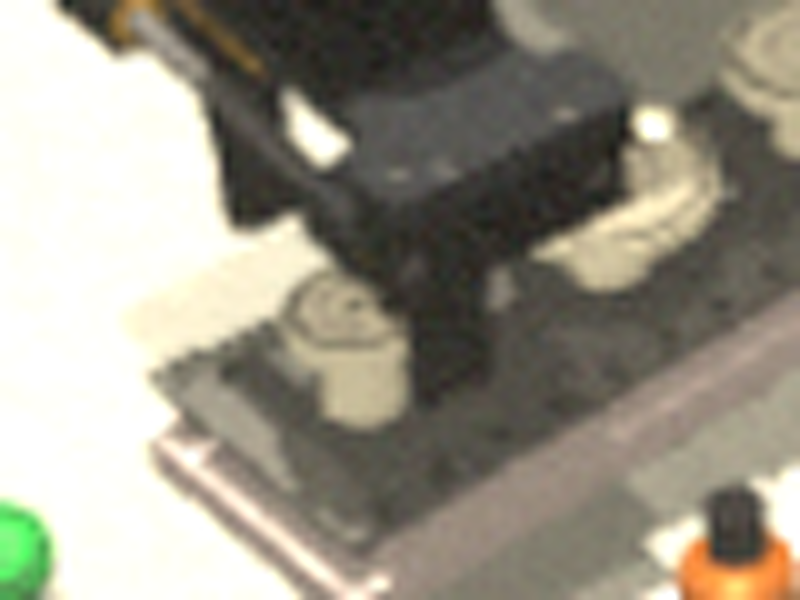

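```bash
python3 -m inch '[{"fingers":8.7,"delta_pos":[0,0,0.3],"spin":0},{"fingers":8.7,"delta_pos":[0,0,0.6],"spin":0},{"fingers":8.7,"delta_pos":[0,0,0.9],"spin":0},{"fingers":8.7,"delta_pos":[0,0,0.9],"spin":0}]'
python3 zoom.py f 215 215
```

```text
time_s: 6.2
tcp_pos: [0.4753, -0.1895, 0.0253]
ee_rot: [[0.001, -1.0, -0.001], [-1.0, -0.001, 0.0], [-0.0, 0.001, -1.0]]
wrist_force: [1.1, 0.2, 0.3]
gripper_width: 1.002
6.2 [ 0.4753 -0.1895  0.0253] 1.0020962375017421 [1.1 0.2 0.3]
```

View pics/f.png

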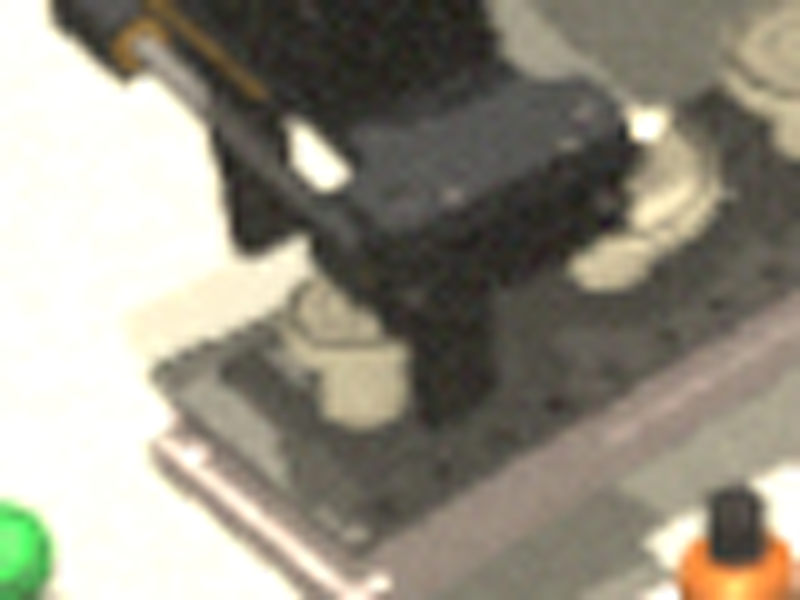

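```bash
python3 - <<'E'
from meas import *
for x in (.5188,.5333):
  for z in(.02,.03,.04,.05,.06):print(x,z,((w2p("scene",[x,-.1895,z])-[175,185])*10).round(),((w2p("scene",[x,-.199,z])-[175,185])*10).round(),((w2p("scene",[x,-.18,z])-[175,185])*10).round())
E
```

```text
0.5188 0.02 [449. 497.] [421. 512.] [477. 482.]
0.5188 0.03 [446. 471.] [418. 486.] [475. 456.]
0.5188 0.04 [443. 445.] [414. 459.] [472. 430.]
0.5188 0.05 [440. 418.] [411. 433.] [469. 403.]
0.5188 0.06 [437. 391.] [407. 406.] [466. 376.]
0.5333 0.02 [478. 524.] [450. 540.] [507. 509.]
0.5333 0.03 [475. 498.] [447. 514.] [504. 483.]
0.5333 0.04 [472. 472.] [443. 487.] [501. 457.]
0.5333 0.05 [469. 445.] [440. 461.] [498. 430.]
0.5333 0.06 [466. 419.] [437. 434.] [495. 404.]
```

```bash
python3 -m inch '[{"fingers":8.7,"delta_pos":[0,0,0.3],"spin":0},{"fingers":8.7,"delta_pos":[0,0,0.6],"spin":0},{"fingers":8.7,"delta_pos":[0,0,0.9],"spin":0},{"fingers":8.7,"delta_pos":[0,0,0.9],"spin":0}]'
python3 zoom.py g 215 215
```

```text
time_s: 6.65
tcp_pos: [0.4753, -0.1894, 0.0162]
ee_rot: [[0.001, -1.0, -0.001], [-1.0, -0.001, 0.0], [-0.0, 0.001, -1.0]]
wrist_force: [-0.8, 0.9, -0.4]
gripper_width: 1.0
6.65 [ 0.4753 -0.1894  0.0162] 1.0003470413698292 [-0.8  0.9 -0.4]
```

View pics/g.png

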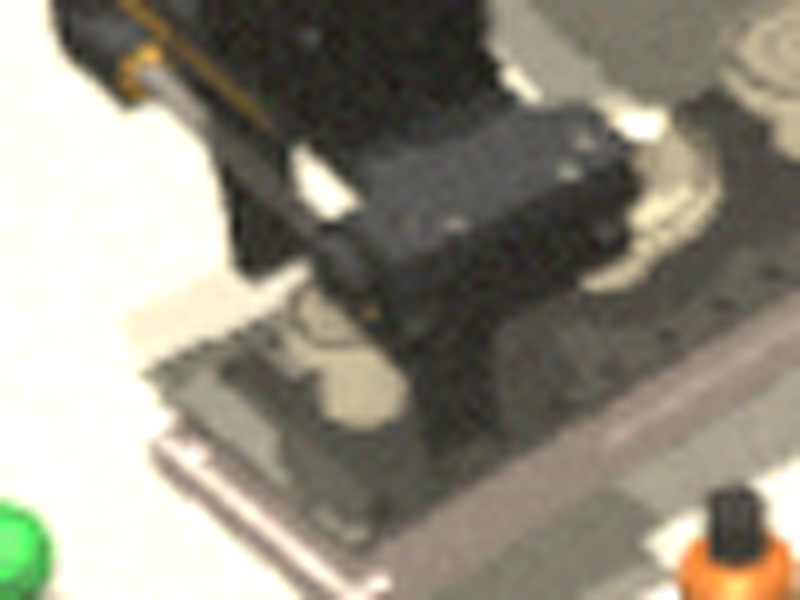

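```bash
python3 - <<'E'
from meas import *
for p in([.513,-.0945],[.57,-.152],[.57,-.227]):
  for z in(.07,.085,.1,.115):print(p,z,((w2p("scene",[*p,z])-[175,185])*10).round())
E
python3 -m inch '[{"fingers":3.8,"delta_pos":[0,0,0.2],"spin":0},{"fingers":3.8,"delta_pos":[0,0,0.2],"spin":0},{"fingers":3.8,"delta_pos":[0,0,0.2],"spin":0},{"fingers":3.8,"delta_pos":[0,0,0.2],"spin":0},{"fingers":3.8,"delta_pos":[0,0,0.2],"spin":0},{"fingers":3.8,"delta_pos":[0,0,0.2],"spin":0},{"fingers":3.8,"delta_pos":[0,0,0.2],"spin":0},{"fingers":3.8,"delta_pos":[0,0,0.2],"spin":0},{"fingers":3.8,"delta_pos":[0,0,0.2],"spin":0}]'
python3 zoom.py h 215 215
```

```text
[0.513, -0.0945] 0.07 [701. 212.]
[0.513, -0.0945] 0.085 [699. 172.]
[0.513, -0.0945] 0.1 [696. 130.]
[0.513, -0.0945] 0.115 [694.  88.]
[0.57, -0.152] 0.07 [655. 402.]
[0.57, -0.152] 0.085 [652. 360.]
[0.57, -0.152] 0.1 [649. 318.]
[0.57, -0.152] 0.115 [646. 275.]
[0.57, -0.227] 0.07 [421. 526.]
[0.57, -0.227] 0.085 [416. 484.]
[0.57, -0.227] 0.1 [410. 441.]
[0.57, -0.227] 0.115 [405. 398.]
time_s: 7.6
tcp_pos: [0.476, -0.1895, 0.0149]
ee_rot: [[0.001, -1.0, 0.001], [-1.0, -0.001, -0.0], [0.0, -0.001, -1.0]]
wrist_force: [0.2, 0.8, 0.0]
gripper_width: 0.453
7.6 [ 0.476  -0.1895  0.0149] 0.45257970388996277 [0.2 0.8 0. ]
```

View pics/h.png

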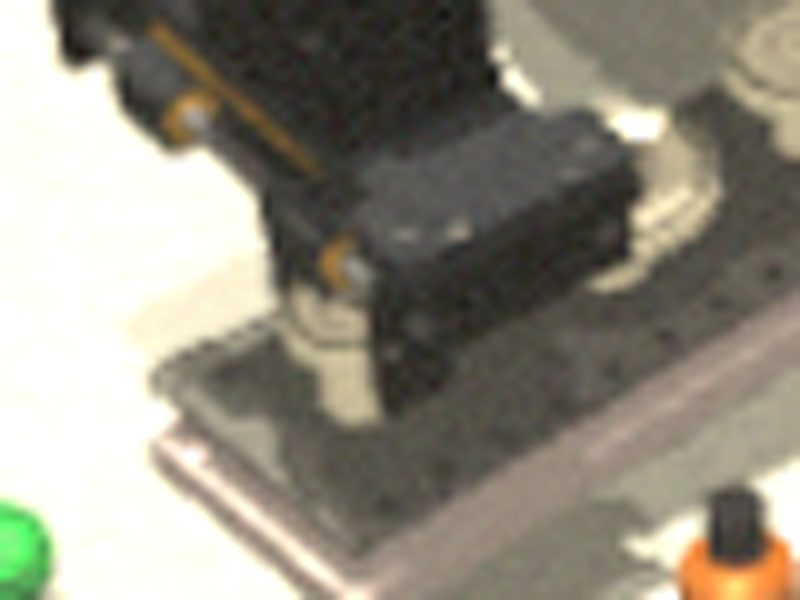

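```bash
python3 -m inch '[{"fingers":3.2,"delta_pos":[0,0,0],"spin":0},{"fingers":3.2,"delta_pos":[0,0,0],"spin":0},{"fingers":3.2,"delta_pos":[0,0,0],"spin":0}]'
```

```text
time_s: 7.95
tcp_pos: [0.476, -0.1895, 0.0149]
ee_rot: [[0.001, -1.0, 0.001], [-1.0, -0.001, -0.0], [0.0, -0.001, -1.0]]
wrist_force: [0.6, -0.4, 0.6]
gripper_width: 0.458
```

It now holds at 39.6 mm, which fits the 41 mm face. Next I lift and check.

```bash
python3 -m inch '[{"fingers":3.2,"delta_pos":[0,0,-1],"spin":0},{"fingers":3.2,"delta_pos":[0,0,-2.5],"spin":0},{"fingers":3.2,"delta_pos":[0,0,-4.5],"spin":0},{"fingers":3.2,"delta_pos":[0,0,-6.5],"spin":0},{"fingers":3.2,"delta_pos":[0,0,-7.5],"spin":0},{"fingers":3.2,"delta_pos":[0,0,-7.5],"spin":0}]'
python3 zoom.py i 215 205
```

```text
time_s: 8.55
tcp_pos: [0.4766, -0.1896, 0.0914]
ee_rot: [[0.001, -1.0, 0.003], [-1.0, -0.001, -0.0], [0.0, -0.003, -1.0]]
wrist_force: [0.3, 0.3, -1.0]
gripper_width: 0.458
8.55 [ 0.4766 -0.1896  0.0914] 0.4584459170150845 [ 0.3  0.3 -1. ]
```

View pics/i.png

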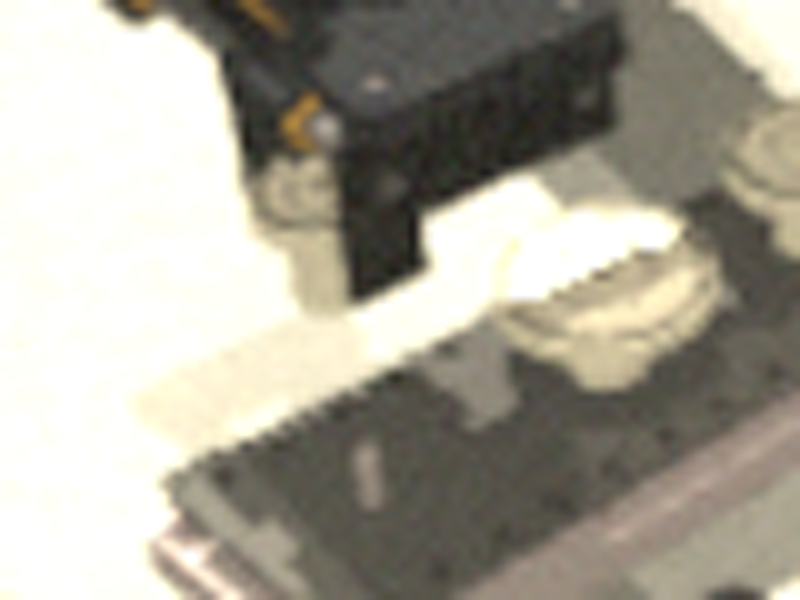

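```bash
python3 - <<'E'
from meas import *
th=np.linspace(0,2*np.pi,60)
for z,r in((.1065,.012),(.1335,.0205),(.1415,.0205)):
    P=np.array([(w2p("scene",[.4766+r*np.cos(t),-.1896+r*np.sin(t),z])-[175,175])*10 for t in th]);print(z,P.min(0),P.max(0),P.mean(0))
P=np.array([(w2p("scene",[.476,-.1895,z])-[175,175])*10 for z in(.03,.052)]);print("peg",P)
E
```

```text
0.1065 [291.4086 258.1042] [379.8974 313.3099] [336.0951 285.9601]
0.1335 [248.1275 161.6215] [401.8198 255.1085] [325.77   208.6437]
0.1415 [244.5503 138.2171] [398.999  231.4362] [322.5755 185.1029]
peg [[363.055  491.7403]
 [355.1992 433.9439]]
```

Picture i shows the chuck held upright, with the bare peg at (370,500). Its outline matches the projection to about 1 mm. Now over to post 2.

```bash
python3 -m inch '[{"fingers":3.2,"delta_pos":[-2,-1.3,0],"spin":0},{"fingers":3.2,"delta_pos":[-5,-3.3,0],"spin":0},{"fingers":3.2,"delta_pos":[-9,-6,0],"spin":0},{"fingers":3.2,"delta_pos":[-13,-8.6,0],"spin":0},{"fingers":3.2,"delta_pos":[-17,-11.2,0],"spin":0},{"fingers":3.2,"delta_pos":[-21,-13.9,0],"spin":0},{"fingers":3.2,"delta_pos":[-24,-15.9,0],"spin":0},{"fingers":3.2,"delta_pos":[-25.1,-16.6,0],"spin":0},{"fingers":3.2,"delta_pos":[-25.1,-16.6,0],"spin":0},{"fingers":3.2,"delta_pos":[-25.1,-16.6,2],"spin":0},{"fingers":3.2,"delta_pos":[-25.1,-16.6,4],"spin":0},{"fingers":3.2,"delta_pos":[-25.1,-16.6,4],"spin":0},{"fingers":3.2,"delta_pos":[-25.1,-16.6,4],"spin":0}]'
python3 zoom.py j 315 210
```

```text
time_s: 9.9
tcp_pos: [0.6408, 0.0603, 0.0495]
ee_rot: [[-0.0, -1.0, -0.002], [-1.0, 0.0, -0.001], [0.001, 0.002, -1.0]]
wrist_force: [0.8, 0.0, 0.4]
gripper_width: 0.454
9.9 [0.6408 0.0603 0.0495] 0.45444389917489375 [0.8 0.  0.4]
```

View pics/j.png

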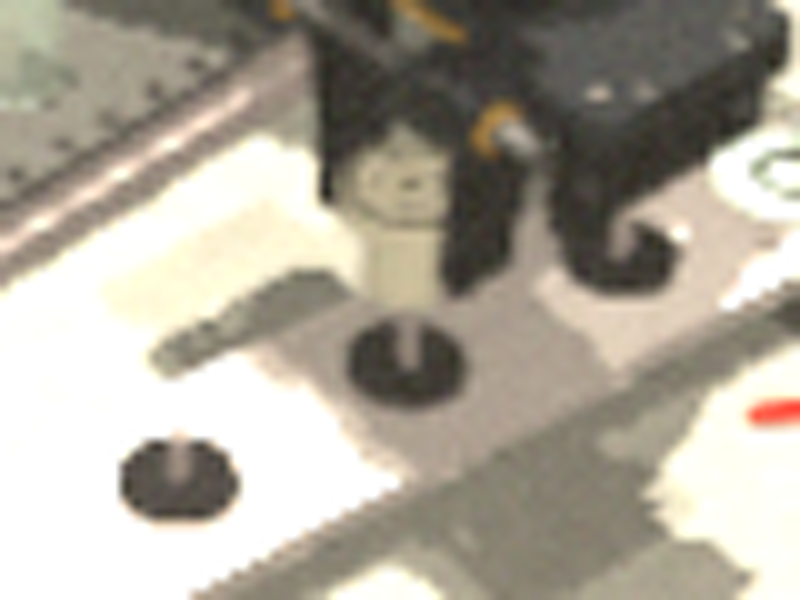

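Picture j shows the hub directly over post 2's pin at (405,320). I lower it the rest of the way.

```bash
python3 -m inch '[{"fingers":3.2,"delta_pos":[-0.1,-0.2,0.5],"spin":0},{"fingers":3.2,"delta_pos":[-0.1,-0.2,1.2],"spin":0},{"fingers":3.2,"delta_pos":[-0.1,-0.2,2],"spin":0},{"fingers":3.2,"delta_pos":[-0.1,-0.2,2.6],"spin":0},{"fingers":3.2,"delta_pos":[-0.1,-0.2,2.8],"spin":0},{"fingers":3.2,"delta_pos":[-0.1,-0.2,2.9],"spin":0},{"fingers":3.2,"delta_pos":[-0.1,-0.2,3.0],"spin":0},{"fingers":3.2,"delta_pos":[-0.1,-0.2,3.0],"spin":0}]'
python3 zoom.py k 315 210
```

```text
time_s: 10.75
tcp_pos: [0.6437, 0.0627, 0.0198]
ee_rot: [[0.001, -1.0, 0.0], [-1.0, -0.001, 0.0], [-0.0, -0.0, -1.0]]
wrist_force: [0.6, 0.5, 0.3]
gripper_width: 0.459
10.75 [0.6437 0.0627 0.0198] 0.4585823998145994 [0.6 0.5 0.3]
```

View pics/k.png

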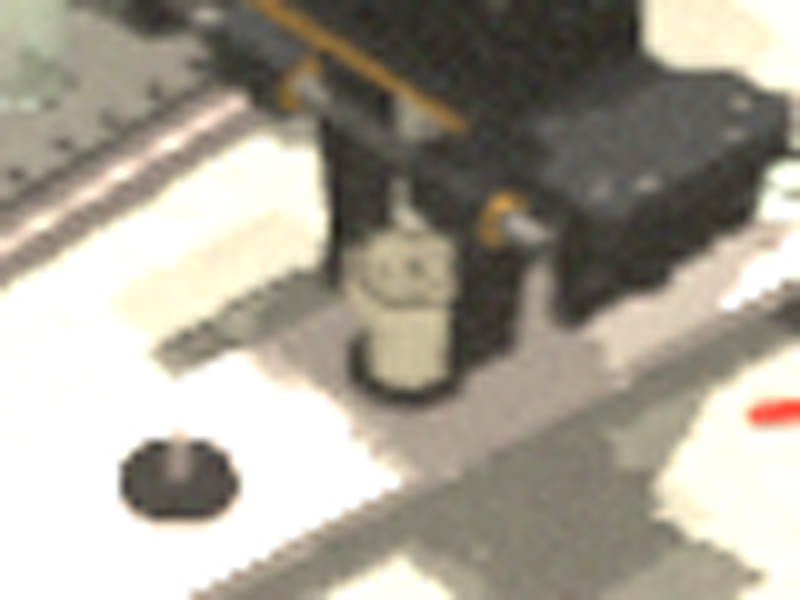

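```bash
python3 - <<'E'
from meas import *
for uv in((332.5,212.5),(353,202)):
  for z in(.06,.08,.1,.115,.13):print(uv,z,p2w("scene",uv,z)[:2]-[.6437,.0627])
E
```

```text
(332.5, 212.5) 0.06 [0.0411 0.0249]
(332.5, 212.5) 0.08 [0.0562 0.0062]
(332.5, 212.5) 0.1 [ 0.0713 -0.0124]
(332.5, 212.5) 0.115 [ 0.0826 -0.0263]
(332.5, 212.5) 0.13 [ 0.0939 -0.0403]
(353, 202) 0.06 [0.0466 0.1064]
(353, 202) 0.08 [0.0615 0.0855]
(353, 202) 0.1 [0.0765 0.0646]
(353, 202) 0.115 [0.0877 0.0489]
(353, 202) 0.13 [0.0989 0.0333]
```

The chuck is down within post 2's black foot ring, with its base at (405,385). I release, rise and cross over to chuck54.

```bash
python3 -m inch '[{"fingers":4.6,"delta_pos":[0,0,0.05],"spin":0},{"fingers":5.2,"delta_pos":[0,0,0],"spin":0},{"fingers":8.7,"delta_pos":[0,0,0],"spin":0},{"fingers":8.7,"delta_pos":[0,0,0],"spin":0},{"fingers":8.7,"delta_pos":[0,0,0],"spin":0},{"fingers":8.7,"delta_pos":[0,0,0],"spin":0},{"fingers":8.7,"delta_pos":[0,0,0],"spin":0},{"fingers":8.7,"delta_pos":[0,0,-1],"spin":0},{"fingers":8.7,"delta_pos":[0,0,-4],"spin":0},{"fingers":8.7,"delta_pos":[0,0,-8],"spin":0},{"fingers":8.7,"delta_pos":[0,0,-8],"spin":0},{"fingers":8.7,"delta_pos":[4,9,-8],"spin":0},{"fingers":8.7,"delta_pos":[8.1,18.1,-8],"spin":0},{"fingers":8.7,"delta_pos":[8.1,18.1,-8],"spin":0},{"fingers":8.7,"delta_pos":[8.1,18.1,-8],"spin":0},{"fingers":8.7,"delta_pos":[8.1,18.1,-8],"spin":0},{"fingers":8.7,"delta_pos":[8.1,18.1,-8],"spin":0}]'
python3 look.py l
```

```text
time_s: 12.5
tcp_pos: [0.4626, -0.0188, 0.1009]
ee_rot: [[0.001, -1.0, 0.003], [-1.0, -0.001, 0.0], [-0.0, -0.003, -1.0]]
wrist_force: [1.3, 1.1, -0.1]
gripper_width: 1.002
12.5 [ 0.4626 -0.0188  0.1009] [[0.001, -1.0, 0.003], [-1.0, -0.001, 0.0], [-0.0, -0.003, -1.0]] 1.002017069492991 [ 1.3  1.1 -0.1]
```

View pics/ls.png

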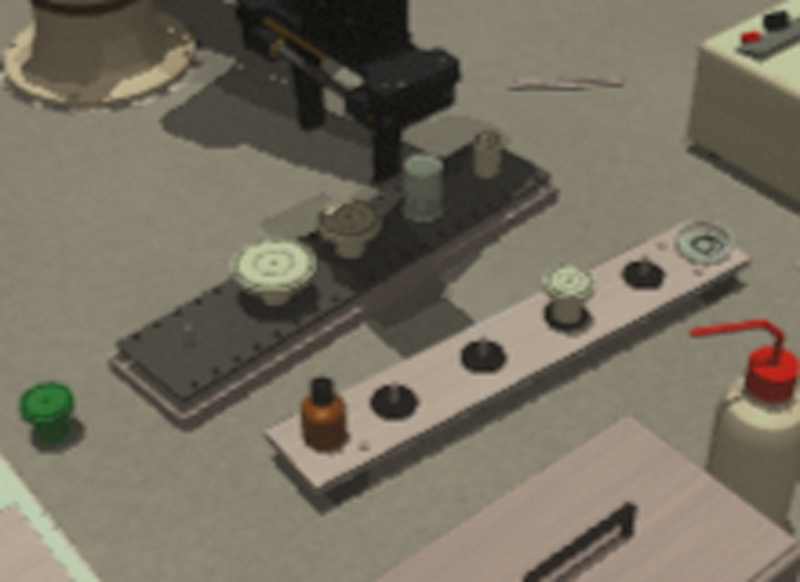

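Picture ls shows chuck41 seated upright on post 2 at (568,300). The gripper is over chuck54 at (348,220), so I descend and grip.

```bash
python3 -m inch '[{"fingers":8.7,"delta_pos":[0,0,3],"spin":0},{"fingers":8.7,"delta_pos":[0,0,5],"spin":0},{"fingers":8.7,"delta_pos":[0,0,7],"spin":0},{"fingers":8.7,"delta_pos":[0,0,8],"spin":0},{"fingers":8.7,"delta_pos":[0,0,8.8],"spin":0},{"fingers":8.7,"delta_pos":[0,0,8.8],"spin":0},{"fingers":6,"delta_pos":[0,0,8.8],"spin":0},{"fingers":5.6,"delta_pos":[0,0,8.8],"spin":0},{"fingers":4.6,"delta_pos":[0,0,8.8],"spin":0},{"fingers":4.6,"delta_pos":[0,0,8.8],"spin":0},{"fingers":4.6,"delta_pos":[0,0,8.8],"spin":0},{"fingers":4.6,"delta_pos":[0,0,8.8],"spin":0},{"fingers":4.6,"delta_pos":[0,0,8.8],"spin":0},{"fingers":4.6,"delta_pos":[0,0,8.8],"spin":0},{"fingers":4.6,"delta_pos":[0,0,8.8],"spin":0},{"fingers":4.6,"delta_pos":[0,0,8.8],"spin":0}]'
python3 zoom.py m 255 185
```

```text
time_s: 14.2
tcp_pos: [0.4628, -0.0185, 0.012]
ee_rot: [[0.001, -1.0, 0.0], [-1.0, -0.001, 0.0], [-0.0, -0.0, -1.0]]
wrist_force: [-0.5, -0.2, 5.4]
gripper_width: 0.61
14.2 [ 0.4628 -0.0185  0.012 ] 0.610072718332942 [-0.5 -0.2  5.4]
```

View pics/m.png

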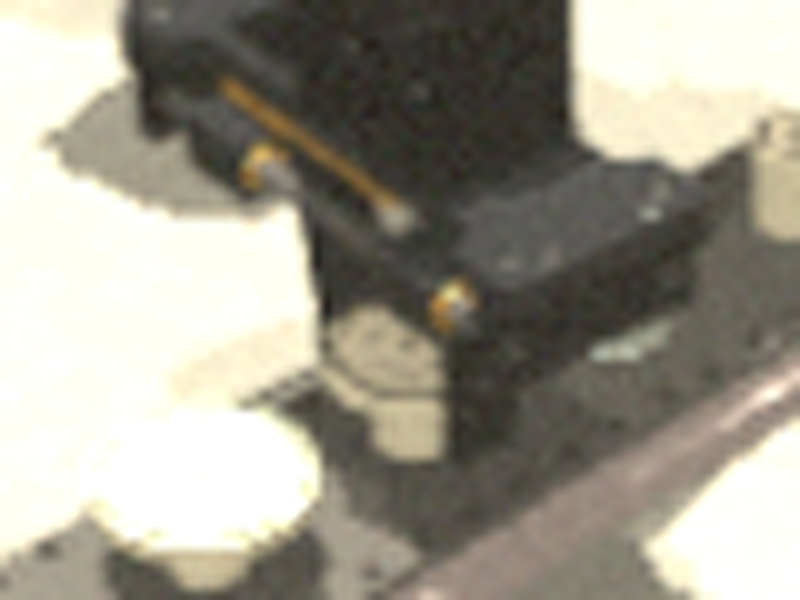

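It grips at 53 mm. I lift and carry it to just above post 3.

```bash
python3 -m inch '[{"fingers":4.6,"delta_pos":[0,0,-1],"spin":0},{"fingers":4.6,"delta_pos":[0,0,-2.5],"spin":0},{"fingers":4.6,"delta_pos":[0,0,-4.5],"spin":0},{"fingers":4.6,"delta_pos":[0,0,-6.5],"spin":0},{"fingers":4.6,"delta_pos":[0,0,-8],"spin":0},{"fingers":4.6,"delta_pos":[0,0,-8],"spin":0},{"fingers":4.6,"delta_pos":[0.1,-2.5,-8],"spin":0},{"fingers":4.6,"delta_pos":[0.2,-6.5,-8],"spin":0},{"fingers":4.6,"delta_pos":[0.3,-10.5,-8],"spin":0},{"fingers":4.6,"delta_pos":[0.4,-14.5,-8],"spin":0},{"fingers":4.6,"delta_pos":[0.4,-16.5,-8],"spin":0},{"fingers":4.6,"delta_pos":[0.4,-17.5,-8],"spin":0},{"fingers":4.6,"delta_pos":[0.4,-17.5,-7],"spin":0},{"fingers":4.6,"delta_pos":[0.4,-17.5,-5],"spin":0},{"fingers":4.6,"delta_pos":[0.4,-17.5,-3.5],"spin":0},{"fingers":4.6,"delta_pos":[0.4,-17.5,-3.5],"spin":0},{"fingers":4.6,"delta_pos":[0.4,-17.5,-3.5],"spin":0}]'
python3 zoom.py n 292 215
```

```text
time_s: 15.95
tcp_pos: [0.6364, -0.0225, 0.0465]
ee_rot: [[0.001, -1.0, -0.001], [-1.0, -0.001, -0.0], [0.0, 0.001, -1.0]]
wrist_force: [0.1, -0.3, -0.2]
gripper_width: 0.606
15.95 [ 0.6364 -0.0225  0.0465] 0.6058515963426212 [ 0.1 -0.3 -0.2]
```

View pics/n.png

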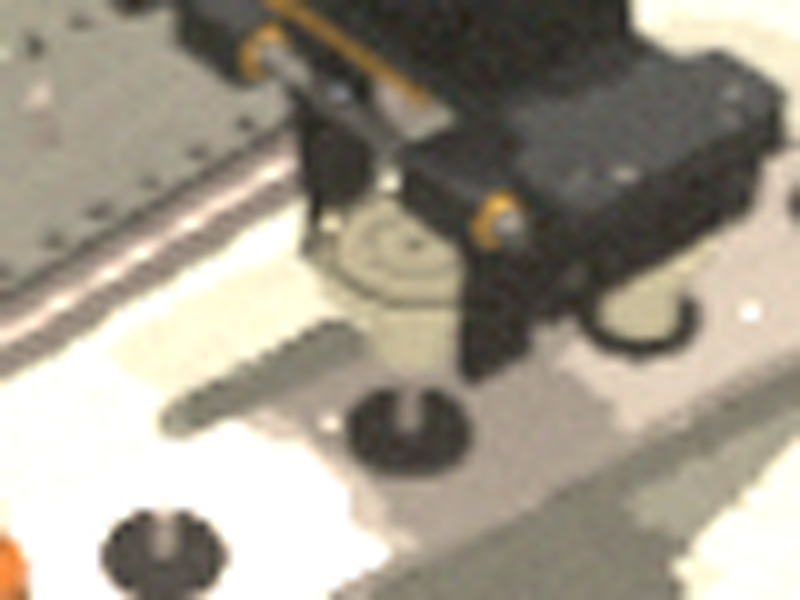

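Picture n shows the hub over post 3's pin at (408,395). I lower it and release.

```bash
python3 -m inch '[{"fingers":4.6,"delta_pos":[0,-0.05,0.5],"spin":0},{"fingers":4.6,"delta_pos":[0,-0.05,1.2],"spin":0},{"fingers":4.6,"delta_pos":[0,-0.05,2],"spin":0},{"fingers":4.6,"delta_pos":[0,-0.05,2.5],"spin":0},{"fingers":4.6,"delta_pos":[0,-0.05,2.8],"spin":0},{"fingers":4.6,"delta_pos":[0,-0.05,2.9],"spin":0},{"fingers":4.6,"delta_pos":[0,-0.05,2.9],"spin":0}]'
python3 zoom.py o 292 215
```

```text
time_s: 16.7
tcp_pos: [0.6381, -0.0224, 0.0176]
ee_rot: [[0.001, -1.0, -0.0], [-1.0, -0.001, -0.0], [0.0, 0.0, -1.0]]
wrist_force: [0.6, 0.5, -0.1]
gripper_width: 0.606
16.7 [ 0.6381 -0.0224  0.0176] 0.6063616811830977 [ 0.6  0.5 -0.1]
```

View pics/o.png

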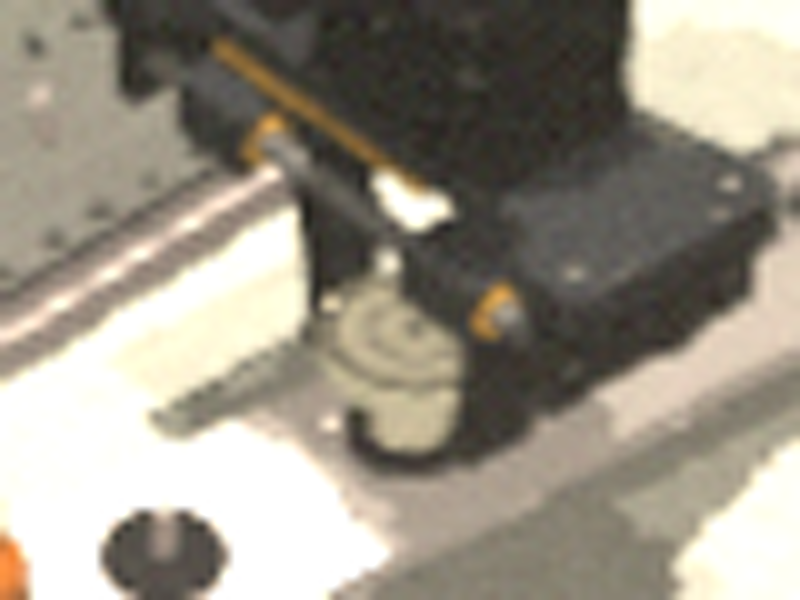

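Picture o shows chuck54 down inside post 3's foot ring. I release and move to chuck67.

```bash
python3 -m inch '[{"fingers":5.8,"delta_pos":[0,0,0],"spin":0},{"fingers":6.4,"delta_pos":[0,0,0],"spin":0},{"fingers":8.7,"delta_pos":[0,0,0],"spin":0},{"fingers":8.7,"delta_pos":[0,0,0],"spin":0},{"fingers":8.7,"delta_pos":[0,0,0],"spin":0},{"fingers":8.7,"delta_pos":[0,0,0],"spin":0},{"fingers":8.7,"delta_pos":[0,0,-1],"spin":0},{"fingers":8.7,"delta_pos":[0,0,-4],"spin":0},{"fingers":8.7,"delta_pos":[0,0,-8],"spin":0},{"fingers":8.7,"delta_pos":[0,0,-8],"spin":0},{"fingers":8.7,"delta_pos":[4,8,-8],"spin":0},{"fingers":8.7,"delta_pos":[8,16.5,-8],"spin":0},{"fingers":8.7,"delta_pos":[8,16.5,-8],"spin":0},{"fingers":8.7,"delta_pos":[8,16.5,-8],"spin":0},{"fingers":8.7,"delta_pos":[8,16.5,-8],"spin":0},{"fingers":8.7,"delta_pos":[8,16.5,-8],"spin":0},{"fingers":8.7,"delta_pos":[8,16.5,-8],"spin":0}]'
python3 look.py p
```

```text
time_s: 18.45
tcp_pos: [0.4746, -0.1023, 0.0984]
ee_rot: [[0.001, -1.0, 0.002], [-1.0, -0.001, -0.0], [0.0, -0.002, -1.0]]
wrist_force: [0.1, 0.0, 0.2]
gripper_width: 0.999
18.45 [ 0.4746 -0.1023  0.0984] [[0.001, -1.0, 0.002], [-1.0, -0.001, -0.0], [0.0, -0.002, -1.0]] 0.9989165493020388 [0.1 0.  0.2]
```

View pics/ps.png

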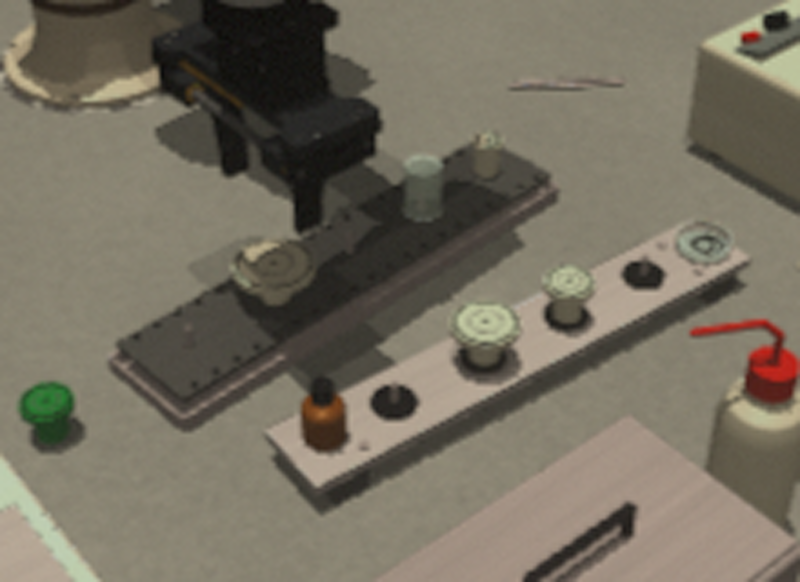

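Chuck54 is seated on post 3 at (485,330). I descend on chuck67 at (273,270), shifting x by 2 mm.

```bash
python3 -m inch '[{"fingers":8.7,"delta_pos":[0,0.2,1.5],"spin":0},{"fingers":8.7,"delta_pos":[0,0.2,3],"spin":0},{"fingers":8.7,"delta_pos":[0,0.2,5],"spin":0},{"fingers":8.7,"delta_pos":[0,0.2,6.5],"spin":0},{"fingers":8.7,"delta_pos":[0,0.2,7.8],"spin":0},{"fingers":8.7,"delta_pos":[0,0.2,8.5],"spin":0},{"fingers":8.7,"delta_pos":[0,0.2,8.5],"spin":0},{"fingers":7.2,"delta_pos":[0,0.2,8.5],"spin":0},{"fingers":6.9,"delta_pos":[0,0.2,8.5],"spin":0},{"fingers":5.8,"delta_pos":[0,0.2,8.5],"spin":0},{"fingers":5.8,"delta_pos":[0,0.2,8.5],"spin":0},{"fingers":5.8,"delta_pos":[0,0.2,8.5],"spin":0},{"fingers":5.8,"delta_pos":[0,0.2,8.5],"spin":0},{"fingers":5.8,"delta_pos":[0,0.2,8.5],"spin":0},{"fingers":5.8,"delta_pos":[0,0.2,8.5],"spin":0}]'
python3 zoom.py q 235 200
```

```text
time_s: 20.05
tcp_pos: [0.4719, -0.1025, 0.0134]
ee_rot: [[0.001, -1.0, 0.002], [-1.0, -0.001, -0.0], [0.0, -0.002, -1.0]]
wrist_force: [-0.3, 0.8, 6.5]
gripper_width: 0.755
20.05 [ 0.4719 -0.1025  0.0134] 0.7549850121016379 [-0.3  0.8  6.5]
```

View pics/q.png

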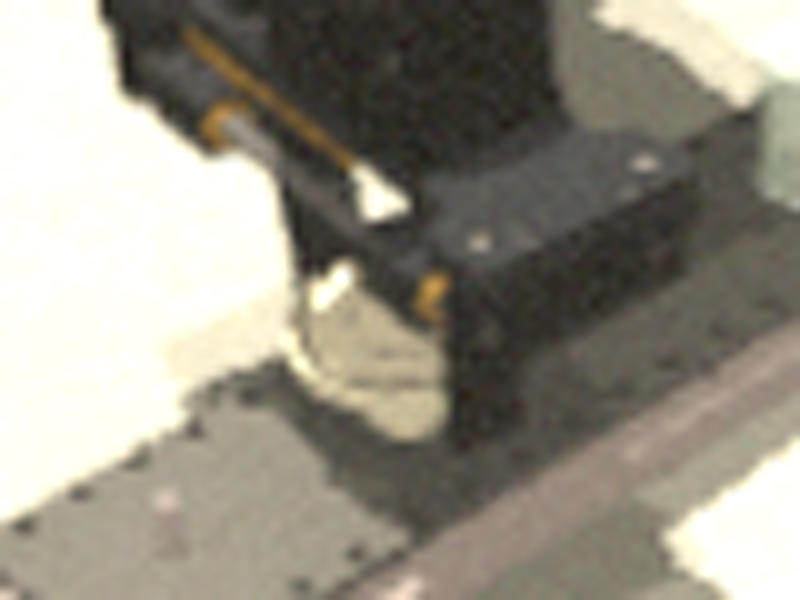

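It grips at 65.7 mm. I lift and carry it to above post 4.

```bash
python3 -m inch '[{"fingers":5.8,"delta_pos":[0,0,-1],"spin":0},{"fingers":5.8,"delta_pos":[0,0,-2.5],"spin":0},{"fingers":5.8,"delta_pos":[0,0,-4.5],"spin":0},{"fingers":5.8,"delta_pos":[0,0,-6.5],"spin":0},{"fingers":5.8,"delta_pos":[0,0,-8],"spin":0},{"fingers":5.8,"delta_pos":[0,0,-8],"spin":0},{"fingers":5.8,"delta_pos":[0.1,-2.5,-8],"spin":0},{"fingers":5.8,"delta_pos":[0.2,-6,-8],"spin":0},{"fingers":5.8,"delta_pos":[0.3,-10,-8],"spin":0},{"fingers":5.8,"delta_pos":[0.5,-13.5,-8],"spin":0},{"fingers":5.8,"delta_pos":[0.5,-15.5,-8],"spin":0},{"fingers":5.8,"delta_pos":[0.5,-16.1,-8],"spin":0},{"fingers":5.8,"delta_pos":[0.5,-16.1,-7],"spin":0},{"fingers":5.8,"delta_pos":[0.5,-16.1,-5],"spin":0},{"fingers":5.8,"delta_pos":[0.5,-16.1,-3.5],"spin":0},{"fingers":5.8,"delta_pos":[0.5,-16.1,-3.5],"spin":0},{"fingers":5.8,"delta_pos":[0.5,-16.1,-3.5],"spin":0}]'
python3 zoom.py r 268 225
```

```text
time_s: 21.8
tcp_pos: [0.6309, -0.1075, 0.0474]
ee_rot: [[0.001, -1.0, -0.002], [-1.0, -0.001, -0.0], [0.0, 0.002, -1.0]]
wrist_force: [0.1, -0.1, -1.1]
gripper_width: 0.757
21.8 [ 0.6309 -0.1075  0.0474] 0.7568281015516555 [ 0.1 -0.1 -1.1]
```

View pics/r.png

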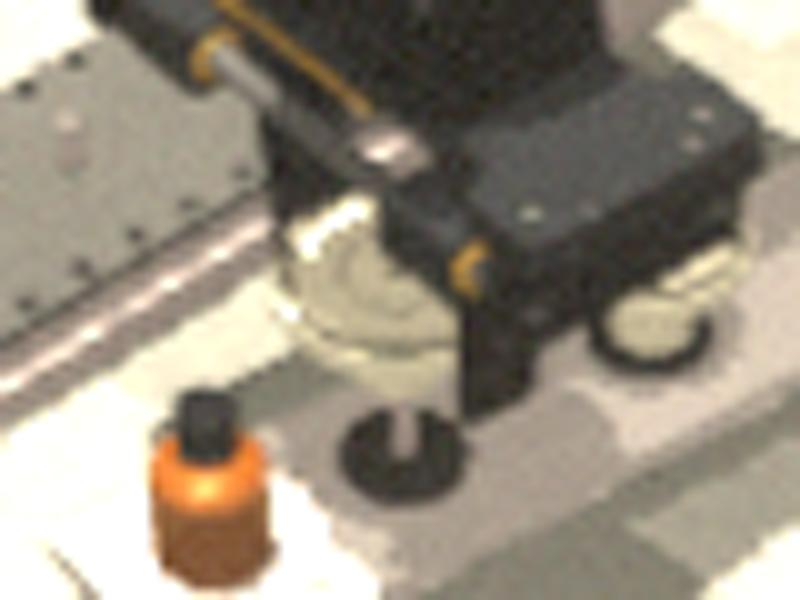

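The hub is over post 4's pin at (402,405), about 2 mm to the +y side. I correct that while lowering.

```bash
python3 -m inch '[{"fingers":5.8,"delta_pos":[0.15,-0.05,0],"spin":0},{"fingers":5.8,"delta_pos":[0.15,-0.05,0.5],"spin":0},{"fingers":5.8,"delta_pos":[0.15,-0.05,1.2],"spin":0},{"fingers":5.8,"delta_pos":[0.15,-0.05,2],"spin":0},{"fingers":5.8,"delta_pos":[0.15,-0.05,2.5],"spin":0},{"fingers":5.8,"delta_pos":[0.15,-0.05,2.8],"spin":0},{"fingers":5.8,"delta_pos":[0.15,-0.05,2.95],"spin":0},{"fingers":5.8,"delta_pos":[0.15,-0.05,2.95],"spin":0}]'
python3 zoom.py s 268 225
```

```text
time_s: 22.65
tcp_pos: [0.6327, -0.1089, 0.018]
ee_rot: [[0.001, -1.0, -0.0], [-1.0, -0.001, -0.0], [0.0, 0.0, -1.0]]
wrist_force: [0.1, 0.1, -1.6]
gripper_width: 0.755
22.65 [ 0.6327 -0.1089  0.018 ] 0.7551942675833353 [ 0.1  0.1 -1.6]
```

View pics/s.png

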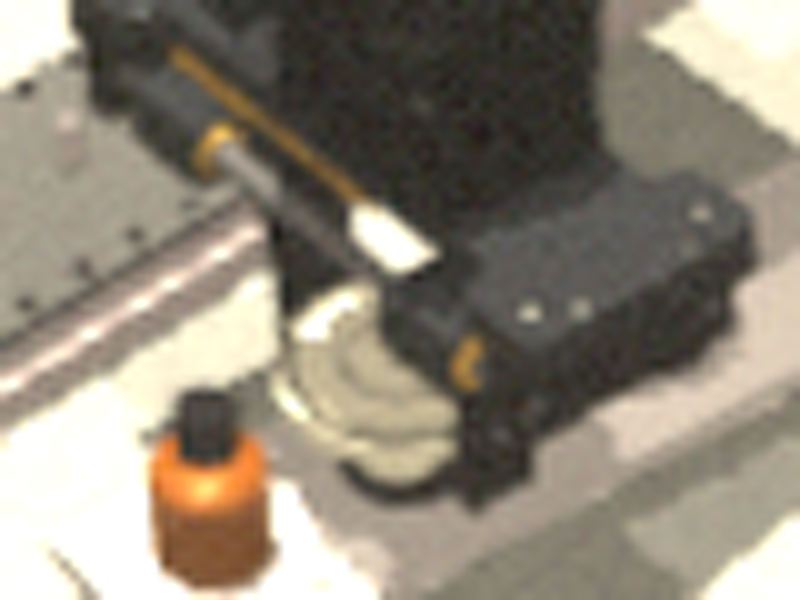

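Seated within post 4's ring. I release, rise, and measure chuck28 with the arm out of the way.

```bash
python3 -m inch '[{"fingers":7,"delta_pos":[0,0,0],"spin":0},{"fingers":7.6,"delta_pos":[0,0,0],"spin":0},{"fingers":8.7,"delta_pos":[0,0,0],"spin":0},{"fingers":8.7,"delta_pos":[0,0,0],"spin":0},{"fingers":8.7,"delta_pos":[0,0,0],"spin":0},{"fingers":8.7,"delta_pos":[0,0,-1],"spin":0},{"fingers":8.7,"delta_pos":[0,0,-4],"spin":0},{"fingers":8.7,"delta_pos":[0,0,-9],"spin":0},{"fingers":8.7,"delta_pos":[0,0,-9],"spin":0},{"fingers":8.7,"delta_pos":[0,0,-9],"spin":0}]'
python3 - <<'E'
from meas import *
im=capture("top")
c,a=cent(im,(217,249,232,264),lambda p:p[...,1]>115);print(c,a,2*np.sqrt(a/np.pi)*2.5,p2w("top",c,.065)[:2])
im=capture("scene")
c,a=cent(im,(286,161,302,177),lambda p:p.mean(-1)>105);print(c,a)
for z in(.03,.065):print(w2p("scene",[.449,.151,z]))
cv2.imwrite("pics/t.png",cv2.resize(im[150:190,265:315,::-1],(750,600),interpolation=2))
print(p2w("scene",(293.5,169),.065))
E
python3 look.py u
```

```text
time_s: 23.7
tcp_pos: [0.6338, -0.1088, 0.1109]
ee_rot: [[0.001, -1.0, 0.005], [-1.0, -0.001, 0.0], [-0.0, -0.005, -1.0]]
wrist_force: [-0.3, -0.3, -1.2]
gripper_width: 1.002
[223.2338 256.039 ] 77.0 24.753717516845768 [0.4508 0.1526]
[295.5254 165.4831] 118.0
[293.4476 176.3401]
[293.7921 167.6097]
[0.4545 0.1448 0.065 ]
23.8 [ 0.6319 -0.1088  0.1078] [[0.0, -1.0, -0.001], [-1.0, -0.0, 0.0], [-0.0, 0.001, -1.0]] 1.0020941664486562 [-0.4 -0.6  0.1]
```

View pics/t.png

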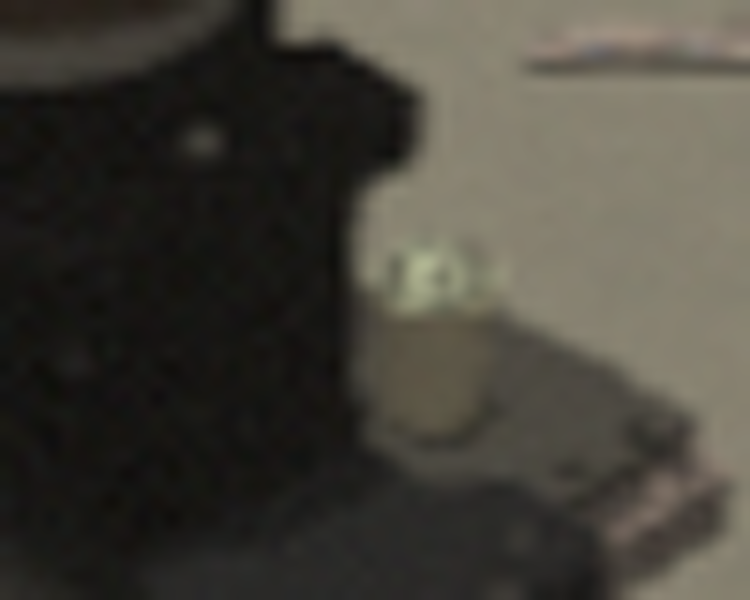

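View pics/us.png

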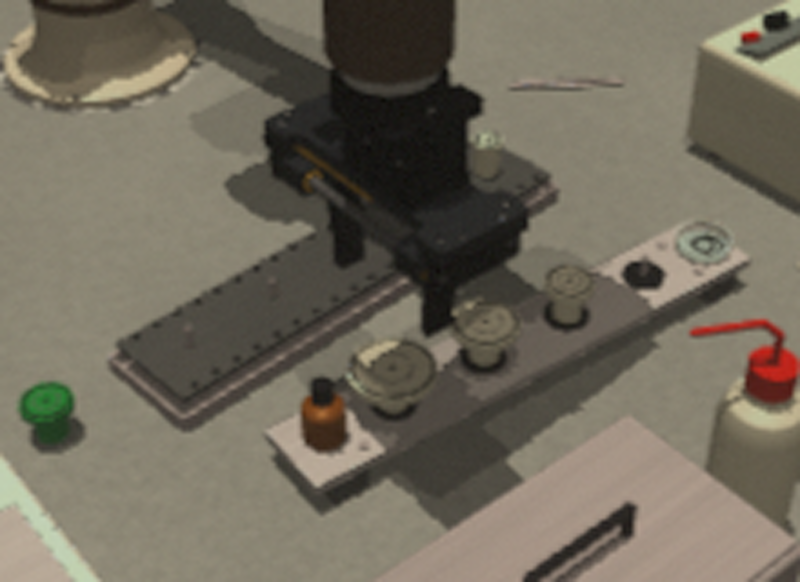

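The 67 is seated at (393,370). Chuck28's face is at px (294,169), giving (0.450, 0.151). Moving there.

```bash
python3 -m inch '[{"fingers":8.7,"delta_pos":[-9,6,0],"spin":0},{"fingers":8.7,"delta_pos":[-18,12,0],"spin":0},{"fingers":8.7,"delta_pos":[-26,18.2,0],"spin":0},{"fingers":8.7,"delta_pos":[-26,18.2,0],"spin":0},{"fingers":8.7,"delta_pos":[-26,18.2,0],"spin":0},{"fingers":8.7,"delta_pos":[-26,18.2,0],"spin":0},{"fingers":8.7,"delta_pos":[-26,18.2,0],"spin":0},{"fingers":8.7,"delta_pos":[-26,18.2,0],"spin":0},{"fingers":8.7,"delta_pos":[-26,18.2,0],"spin":0},{"fingers":8.7,"delta_pos":[-26,18.2,0],"spin":0}]'
python3 look.py v
```

```text
time_s: 24.9
tcp_pos: [0.4508, 0.1502, 0.1078]
ee_rot: [[-0.0, -1.0, -0.001], [-1.0, 0.0, -0.001], [0.001, 0.001, -1.0]]
wrist_force: [-0.4, -0.2, -0.4]
gripper_width: 0.998
24.9 [0.4508 0.1502 0.1078] [[-0.0, -1.0, -0.001], [-1.0, 0.0, -0.001], [0.001, 0.001, -1.0]] 0.9983891697727806 [-0.4 -0.2 -0.4]
```

View pics/vs.png

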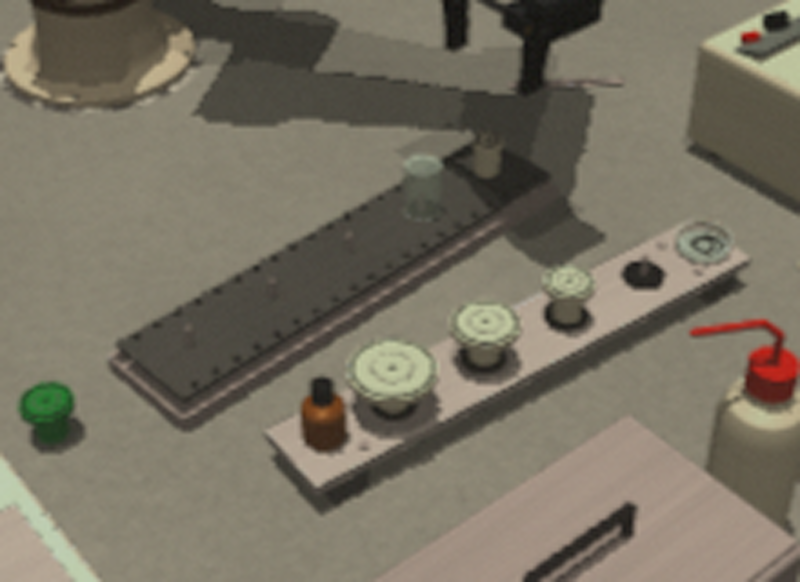

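All three placed chucks stand upright. I descend on chuck28 at (487,155) and grip.

```bash
python3 -m inch '[{"fingers":8.7,"delta_pos":[0,0,3],"spin":0},{"fingers":8.7,"delta_pos":[0,0,6],"spin":0},{"fingers":8.7,"delta_pos":[0,0,8],"spin":0},{"fingers":8.7,"delta_pos":[0,0,9.2],"spin":0},{"fingers":8.7,"delta_pos":[0,0,9.4],"spin":0},{"fingers":8.7,"delta_pos":[0,0,9.4],"spin":0},{"fingers":5,"delta_pos":[0,0,9.4],"spin":0},{"fingers":4,"delta_pos":[0,0,9.4],"spin":0},{"fingers":3,"delta_pos":[0,0,9.4],"spin":0},{"fingers":2,"delta_pos":[0,0,9.4],"spin":0},{"fingers":2,"delta_pos":[0,0,9.4],"spin":0},{"fingers":2,"delta_pos":[0,0,9.4],"spin":0},{"fingers":2,"delta_pos":[0,0,9.4],"spin":0},{"fingers":2,"delta_pos":[0,0,9.4],"spin":0},{"fingers":2,"delta_pos":[0,0,9.4],"spin":0},{"fingers":2,"delta_pos":[0,0,9.4],"spin":0},{"fingers":2,"delta_pos":[0,0,9.4],"spin":0},{"fingers":2,"delta_pos":[0,0,9.4],"spin":0},{"fingers":2,"delta_pos":[0,0,9.4],"spin":0},{"fingers":2,"delta_pos":[0,0,9.4],"spin":0}]'
python3 zoom.py w 293 165
```

```text
time_s: 27.0
tcp_pos: [0.4504, 0.151, 0.0142]
ee_rot: [[0.001, -1.0, -0.0], [-1.0, -0.001, -0.0], [0.0, 0.0, -1.0]]
wrist_force: [-0.5, -0.0, -0.5]
gripper_width: 0.302
27.0 [0.4504 0.151  0.0142] 0.3024745182193653 [-0.5 -0.  -0.5]
```

View pics/w.png

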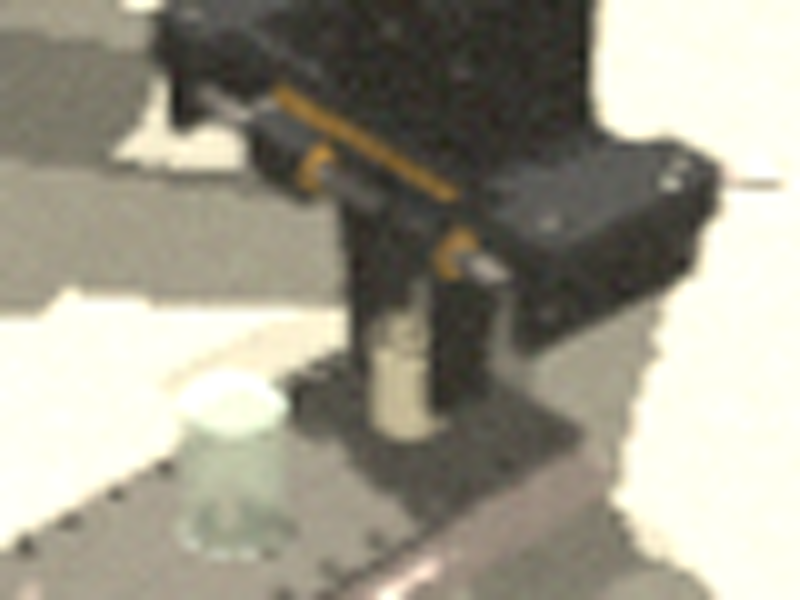

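It grips at 26.3 mm, as expected for chuck28. I lift and carry it to above post 1.

```bash
python3 -m inch '[{"fingers":2,"delta_pos":[0,0,-1],"spin":0},{"fingers":2,"delta_pos":[0,0,-2.5],"spin":0},{"fingers":2,"delta_pos":[0,0,-4.5],"spin":0},{"fingers":2,"delta_pos":[0,0,-6.5],"spin":0},{"fingers":2,"delta_pos":[0,0,-8],"spin":0},{"fingers":2,"delta_pos":[0,0,-8],"spin":0},{"fingers":2,"delta_pos":[0.1,-2.5,-8],"spin":0},{"fingers":2,"delta_pos":[0.2,-6,-8],"spin":0},{"fingers":2,"delta_pos":[0.3,-10,-8],"spin":0},{"fingers":2,"delta_pos":[0.4,-14,-8],"spin":0},{"fingers":2,"delta_pos":[0.4,-18,-8],"spin":0},{"fingers":2,"delta_pos":[0.4,-19.7,-8],"spin":0},{"fingers":2,"delta_pos":[0.4,-19.7,-8],"spin":0},{"fingers":2,"delta_pos":[0.4,-19.7,-7],"spin":0},{"fingers":2,"delta_pos":[0.4,-19.7,-5],"spin":0},{"fingers":2,"delta_pos":[0.4,-19.7,-3.5],"spin":0},{"fingers":2,"delta_pos":[0.4,-19.7,-3.5],"spin":0},{"fingers":2,"delta_pos":[0.4,-19.7,-3.5],"spin":0}]'
python3 zoom.py x 336 200
```

```text
time_s: 28.85
tcp_pos: [0.6465, 0.1471, 0.0491]
ee_rot: [[0.001, -1.0, -0.001], [-1.0, -0.001, -0.001], [0.001, 0.001, -1.0]]
wrist_force: [0.3, 0.2, -0.2]
gripper_width: 0.307
28.85 [0.6465 0.1471 0.0491] 0.30709738809787596 [ 0.3  0.2 -0.2]
```

View pics/x.png

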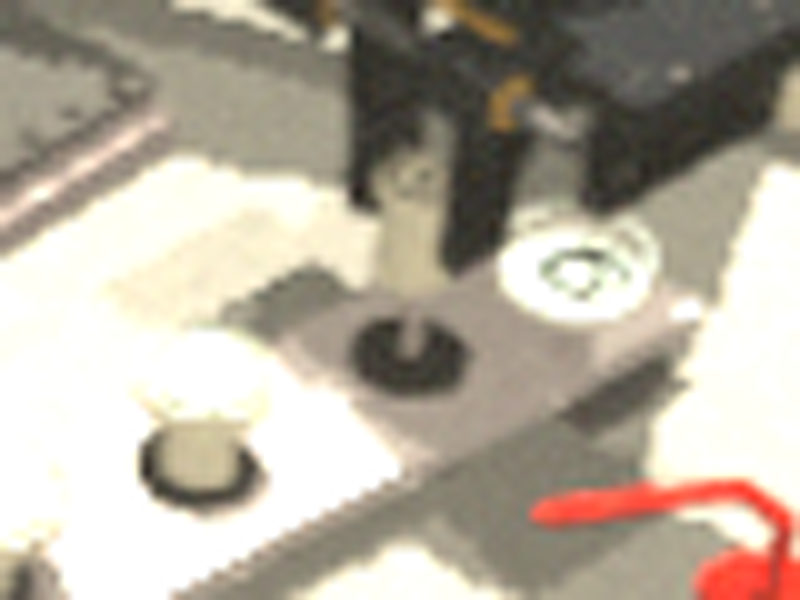

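```bash
python3 -m inch '[{"fingers":2,"delta_pos":[0.1,-0.1,0.5],"spin":0},{"fingers":2,"delta_pos":[0.1,-0.1,1.2],"spin":0},{"fingers":2,"delta_pos":[0.1,-0.1,2],"spin":0},{"fingers":2,"delta_pos":[0.1,-0.1,2.6],"spin":0},{"fingers":2,"delta_pos":[0.1,-0.1,2.9],"spin":0},{"fingers":2,"delta_pos":[0.1,-0.1,3.0],"spin":0},{"fingers":2,"delta_pos":[0.1,-0.1,3.0],"spin":0}]'
python3 zoom.py y 336 200
```

```text
time_s: 29.6
tcp_pos: [0.6485, 0.1461, 0.0191]
ee_rot: [[0.001, -1.0, -0.0], [-1.0, -0.001, -0.0], [0.0, 0.0, -1.0]]
wrist_force: [0.3, 0.5, 0.5]
gripper_width: 0.303
29.6 [0.6485 0.1461 0.0191] 0.3029982724947396 [0.3 0.5 0.5]
```

View pics/y.png

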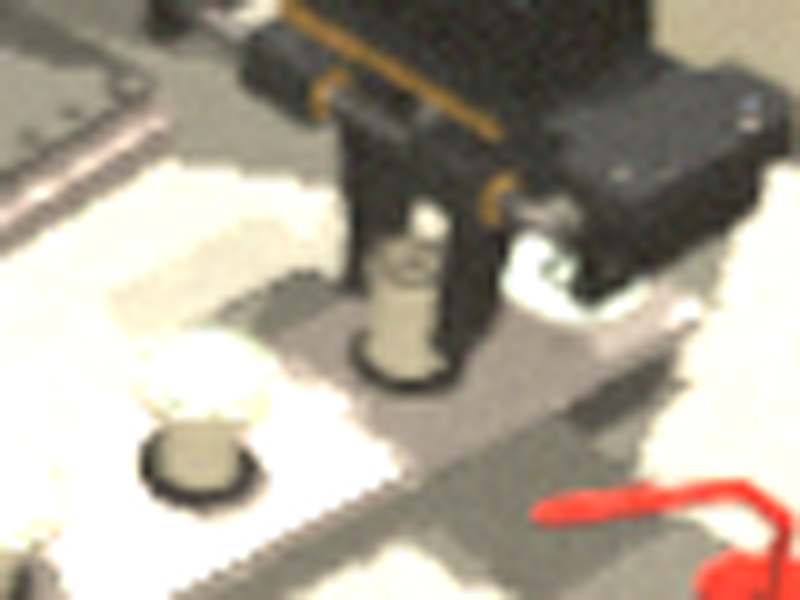

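Chuck28 is down on post 1. I release, rise and back off.

```bash
python3 -m inch '[{"fingers":3.2,"delta_pos":[0,0,0.05],"spin":0},{"fingers":3.8,"delta_pos":[0,0,0],"spin":0},{"fingers":8.7,"delta_pos":[0,0,0],"spin":0},{"fingers":8.7,"delta_pos":[0,0,0],"spin":0},{"fingers":8.7,"delta_pos":[0,0,0],"spin":0},{"fingers":8.7,"delta_pos":[0,0,0],"spin":0},{"fingers":8.7,"delta_pos":[0,0,0],"spin":0},{"fingers":8.7,"delta_pos":[0,0,0],"spin":0},{"fingers":8.7,"delta_pos":[0,0,-1],"spin":0},{"fingers":8.7,"delta_pos":[0,0,-4],"spin":0},{"fingers":8.7,"delta_pos":[0,0,-9],"spin":0},{"fingers":8.7,"delta_pos":[0,0,-13],"spin":0},{"fingers":8.7,"delta_pos":[-10,22,-13],"spin":0},{"fingers":8.7,"delta_pos":[-10,22,-13],"spin":0},{"fingers":8.7,"delta_pos":[-10,22,-13],"spin":0},{"fingers":8.7,"delta_pos":[-10,22,-13],"spin":0},{"fingers":8.7,"delta_pos":[-10,22,-13],"spin":0},{"fingers":8.7,"delta_pos":[-10,22,-13],"spin":0},{"fingers":8.7,"delta_pos":[-10,22,-13],"spin":0},{"fingers":8.7,"delta_pos":[-10,22,-13],"spin":0}]'
python3 look.py z
python3 - <<'E'
from meas import *
im=capture("top")
B=im
for n,(u,v) in dict(c28=(228,177),c41=(260,181),c54=(293,183),c67=(326,186)).items():
    c,a=cent(im,(u-16,v-14,u+16,v+14),lambda p:p[...,1]>160); print(n,c,a,p2w("top",c,.069)[:2])
E
```

```text
time_s: 31.65
tcp_pos: [0.4293, 0.2461, 0.1499]
ee_rot: [[0.0, -1.0, 0.001], [-1.0, -0.0, 0.001], [-0.001, -0.001, -1.0]]
wrist_force: [0.1, -0.4, -0.6]
gripper_width: 1.002
31.65 [0.4293 0.2461 0.1499] [[0.0, -1.0, 0.001], [-1.0, -0.0, 0.001], [-0.001, -0.001, -1.0]] 1.00214445777886 [ 0.1 -0.4 -0.6]
c28 [227.4522 180.0046] 659.0 [0.6451 0.1487]
c41 [259.2022 183.3343] 712.0 [0.6378 0.0672]
c54 [292.042  184.5647] 572.0 [ 0.6359 -0.0166]
c67 [325.5524 186.8682] 592.0 [ 0.6314 -0.102 ]
```

View pics/zs.png

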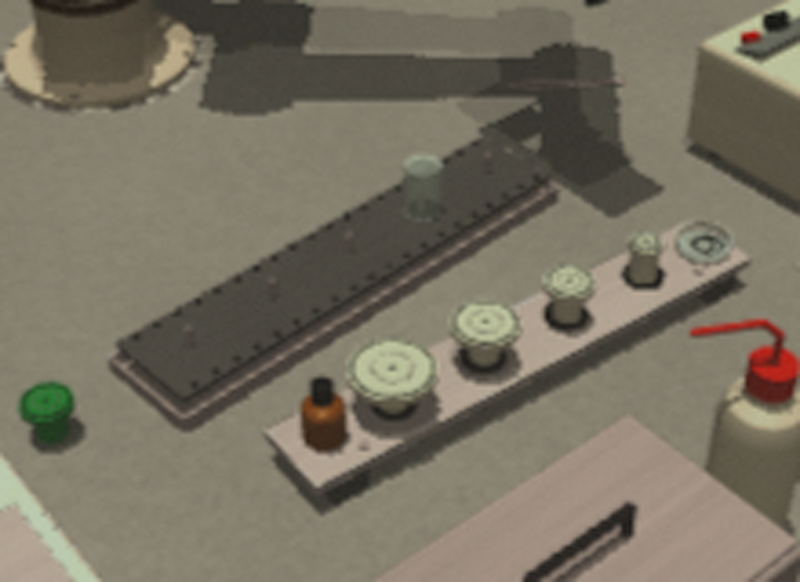

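View pics/zt.png

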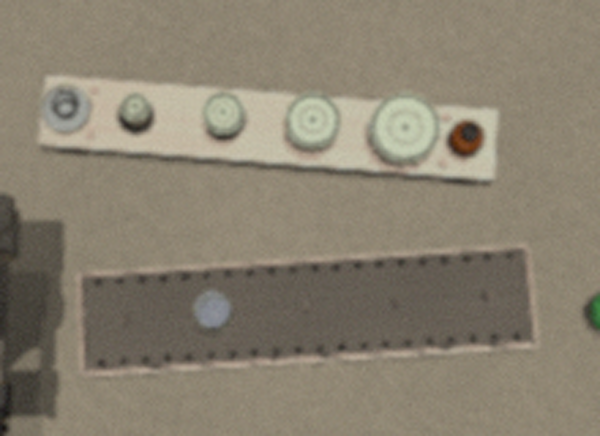

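```bash
python3 - <<'E'
from meas import *
for n,p,uv in(("28",(.648,.1468),(135,112)),("41",(.643,.062),(224,116)),("54",(.6377,-.0228),(312,122)),("67",(.6325,-.1074),(405,128))):
    c=np.array(uv)/2.727+[180,140]; print(n,w2p("top",[*p,.069]),c,(p2w("top",c,.069)[:2]-p)*1000)
capture("top")
print(spot_point("top","beaker"))
s=sense();print(s["time_s"],s["joint_velocities"].round(1))
E
```

```text
28 [228.2236 178.9279] [229.505  181.0708] [-5.5677 -3.4819]
41 [261.3084 181.3697] [262.1415 182.5376] [-3.0238 -2.2058]
54 [294.4774 183.9325] [294.4114 184.7378] [-2.1081  0.1375]
67 [327.6569 186.4627] [328.5149 186.938 ] [-1.204  -2.1883]
[{'location': [0.4663, 0.6112], 'conf': 0.7}]
31.9 [ 0.2 -0.1 -0.3 -0.1 -0.  -0.1]
```

```bash
python3 -c "
from station import *
print(finish_job())"
```

```text
the job is handed in; nothing more can be done
None
```

I moved all four chucks from the drying rack to the storage rail and handed the job in at about 32 s of the 96 s allowed. The coater stands on the left (+y), so chuck28 went on post1, chuck41 on post2, chuck54 on post3 and chuck67 on post4.

**Final checks:**
- **Pictures:** all four chucks stand upright with their hubs inside the post feet. The arm was clear and nearly still.
- **Beaker:** the network puts it within about 1 px of where it started.
- **Sideways position:** chuck centres read by eye from the top picture were 2 to 4 mm from the posts for chuck41, chuck54 and chuck67. Chuck28 read about 6.5 mm off; I put part of that down to its visible hub side and shading. All are under the 10 mm limit.

**What failed or disagreed:**
- **First grasp:** the first attempt on chuck41 closed on nothing. The fingertips showed about 25 to 30 mm higher in the pictures than the reported TCP, so I gripped that much lower from then on.
- **Automatic final measurement:** the measurement of the chuck centres was spoiled by the bright rail, so I did not use it.
- **Height:** how far down each chuck sits was judged from the pictures and the lowering distances, not measured separately.

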